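Swap the battery packs in the charging dock

ROBOT

A 6-joint arm with a two-finger parallel gripper is mounted at the origin on the work surface. World frame = base frame: x ahead of the robot, y to its left, z up, the work surface at z = 0. Lengths are in m, angles in degrees, forces in N, time in s.
With the tool pointing down it reaches from about 0.3 to 0.75 m from the base axis. Payload 8.5 kg.
Tool frame: the origin (TCP) lies at the very end of the fingers, on their centre line; the grasp point (between the pads) lies 19 mm behind it; z points along the fingers, y is the line along which they close (so a half turn about z gives the same grasp; the last joint's range is limited). The gripper opens to 85 mm and grips with 20 to 120 N. Pads are 22 mm wide; open, the fingers measure 114 mm over their backs; the gripper's body (76 mm by 85 mm) begins 54 mm behind the grasp point. The pads swing forward as they close: fully open they stand 13 mm farther back than shut.
Start: joints at [-81.606, 21.807, 74.336, -0, 83.858, -12.336], TCP at [0.195, -0.514, 0.21] pointing down, gripper open.
Joint ranges: [-178.18, 178.18], [-50.72, 133.34], [12.68, 142.11], [-81.47, 261.47], [9.98, 163.14], [-165.26, 165.26]. Speed limits (degrees/s): [136.94, 136.94, 180, 180, 180, 180].

INTERFACE

Orientations are given as a 3x3 rotation matrix whose columns are the frame's x, y, z axes.
In Python, from rig import env gives the robot as it stands.
- The arm moves only by the tool move_arm, never from a script. Its argument "plan" is a list of rows, each a list of 7 numbers: the turn, a rotation vector about the tool's x, y, z in degrees, then the shift along the tool's x, y, z in cm, then the gripper command: -1 is shut, 1 is fully open, values between are in proportion. In form: [[ax, ay, az, tx, ty, tz, jaw], ...]. A call has 1 to 5 rows; each row is the pose to reach, as a shift and turn from the pose commanded when the call began, along the tool's axes at that moment; what a row does not reach only later rows make up. A row lasts 1/10 s, in which the tool goes at most 50 mm and 8.59 degrees, less where a joint would pass 70% of its speed; a pose out of reach is approached as far as the arm can. A call with a gripper value outside its range is refused whole. The fingers move at their own pace and stop on an object; "squeeze" is the grip in N (left out, the last holds). Time passes only in rows, so rows that repeat a pose let the fingers close. It gives the time, the measured TCP pose, the force, the opening and the grip force at its end, in the units of the state.
- env.observe(): the state, without advancing time (a new reading comes with each control period).
- env.get_image(name): name is "side" or "top" or "wrist"; returns a dict with "color" (480x640x3 uint8, red, green, blue), "fov_y" (degrees; the focal length in pixels is half the picture's height over the tangent of half this angle, whatever the lens; pixels are square), "cx", "cy" (the principal point, pixels), "distortion" ([k1, k2, p1, p2, k3] as OpenCV has them; the pictures are not rectified), "R" (3x3) and "t" (3): a world point X has camera coordinates R X + t. Camera axes: x right, y down, z forward; pixel columns grow to the right and rows downward; lengths in m; the calibration is good to about 2 mm. A picture is of the moment at which its call begins. There is no depth.
- env.close_job(): hands the job in; it is judged then, once.
Trained networks look in a picture, given as the dict that the camera call returned (one of the last four; its "shot" number tells which), for a name from the list of things; names that differ only in an ending like _2 or _b are one class to them, and where a whole thing is asked for, a point or a joint stands for the part that bears it (a point fixed in the world has none). Each returns a list of dicts, best first, with "conf" (0 to 1); they miss things now and then, are a little off and sometimes report something else, mostly with a low value. They report only what shows in the picture. A call takes as long as a camera call. They do not tell look-alikes from the thing itself.
- env.outline_of(target, picture): "mask" (480x640 bool, what is visible of it) and "bbox" ([centre column, centre row, width, height] in pixels, round what is visible of it).
- env.tip_of(target, picture): "pixel" ([column, row] in pixels: a listed point, or the origin of a listed thing).
The state is a dict: "time_s": time; "q": joint angles; "qvel": joint speeds; "joint_efforts": joint torques, N m; "position": TCP position; "tool_rot": TCP orientation; "ft_force": force on the tool from outside, world axes, zero at the start; "wrist_torque": the same for the moment, N m; "grip_width": finger opening in m; "gripper_force": force on a finger pad.
Only numpy, scipy, OpenCV 4.12 (cv2) and the standard library are available. Lean on these libraries where they do the work, as an engineer would, in place of code of your own. Each camera call takes 0.05 s, during which the arm holds its last target. There are 200 camera calls.

TASK

The battery packs standing in the charging dock are full: press the dock's big mushroom STOP button fully down and let it spring back before you touch them, then lay each full pack flat in a compartment of its own in the blue parts box. Seat every empty pack from the bench fully home in a bay of the dock and, once all that is done, press the small START button beside STOP fully down and let it up, so that the dock is left charging (no more STOP). Leave the other things on the bench where they are.

Things in the scene. Friction and masses are not known exactly. Their poses are not given: they have to be found in the camera images.
- full1_c (a point): battery pack, 0.38 kg, 58 mm high: black block 32 mm high (body 78 x 60 mm, then a nose 26 long x 40 wide), on it a grey grip rib 60 long x 26 wide x 26 high, lengthways. Point: centre of the rib's length, 29 mm above the underside; x along the rib to the nose (ends at +56 and -48 mm), z up. None if absent. Full: stands in a dock bay at the start
- full2_c (a point): battery pack, 0.38 kg, 58 mm high: black block 32 mm high (body 78 x 60 mm, then a nose 26 long x 40 wide), on it a grey grip rib 60 long x 26 wide x 26 high, lengthways. Point: centre of the rib's length, 29 mm above the underside; x along the rib to the nose (ends at +56 and -48 mm), z up. None if absent. Full: stands in a dock bay at the start
- full3_c (a point): battery pack, 0.38 kg, 58 mm high: black block 32 mm high (body 78 x 60 mm, then a nose 26 long x 40 wide), on it a grey grip rib 60 long x 26 wide x 26 high, lengthways. Point: centre of the rib's length, 29 mm above the underside; x along the rib to the nose (ends at +56 and -48 mm), z up. None if absent. Full: stands in a dock bay at the start
- empty1_c (a point): battery pack, 0.38 kg, 58 mm high: black block 32 mm high (body 78 x 60 mm, then a nose 26 long x 40 wide), on it a grey grip rib 60 long x 26 wide x 26 high, lengthways. Point: centre of the rib's length, 29 mm above the underside; x along the rib to the nose (ends at +56 and -48 mm), z up. None if absent. Empty: lies upright on the bench at the start
- empty2_c (a point): battery pack, 0.38 kg, 58 mm high: black block 32 mm high (body 78 x 60 mm, then a nose 26 long x 40 wide), on it a grey grip rib 60 long x 26 wide x 26 high, lengthways. Point: centre of the rib's length, 29 mm above the underside; x along the rib to the nose (ends at +56 and -48 mm), z up. None if absent. Empty: lies upright on the bench at the start
- empty3_c (a point): battery pack, 0.38 kg, 58 mm high: black block 32 mm high (body 78 x 60 mm, then a nose 26 long x 40 wide), on it a grey grip rib 60 long x 26 wide x 26 high, lengthways. Point: centre of the rib's length, 29 mm above the underside; x along the rib to the nose (ends at +56 and -48 mm), z up. None if absent. Empty: lies upright on the bench at the start
- bay1 (a point): a bay, one of 3, 78 mm apart, of the fixed grey dock (180 x 344 mm): pocket 14 mm deep (floor at 30, wall tops at 44 mm over the bench) with the pack's stepped outline and 2 mm play all round; fits one way, nose to the rear. Point: where a seated pack's own point lies, 59 mm up; x to the dock's rear, as the seated pack's x. bay2 is the middle one. Housing from 58 mm behind the point is 70 mm high
- bay2 (a point): a bay, one of 3, 78 mm apart, of the fixed grey dock (180 x 344 mm): pocket 14 mm deep (floor at 30, wall tops at 44 mm over the bench) with the pack's stepped outline and 2 mm play all round; fits one way, nose to the rear. Point: where a seated pack's own point lies, 59 mm up; x to the dock's rear, as the seated pack's x. bay2 is the middle one. Housing from 58 mm behind the point is 70 mm high
- bay3 (a point): a bay, one of 3, 78 mm apart, of the fixed grey dock (180 x 344 mm): pocket 14 mm deep (floor at 30, wall tops at 44 mm over the bench) with the pack's stepped outline and 2 mm play all round; fits one way, nose to the rear. Point: where a seated pack's own point lies, 59 mm up; x to the dock's rear, as the seated pack's x. bay2 is the middle one. Housing from 58 mm behind the point is 70 mm high
- comp1 (a point): one of 3 compartments (126 x 73 mm inside, 77 mm apart) of the fixed blue parts box (134 x 236 mm, walls 48 mm high, floor 4 mm). Point: the compartment's middle, 33 mm above the bench, where the point of a pack lying flat comes; x along the compartment's length. comp2 is the middle one
- comp2 (a point): one of 3 compartments (126 x 73 mm inside, 77 mm apart) of the fixed blue parts box (134 x 236 mm, walls 48 mm high, floor 4 mm). Point: the compartment's middle, 33 mm above the bench, where the point of a pack lying flat comes; x along the compartment's length. comp2 is the middle one
- comp3 (a point): one of 3 compartments (126 x 73 mm inside, 77 mm apart) of the fixed blue parts box (134 x 236 mm, walls 48 mm high, floor 4 mm). Point: the compartment's middle, 33 mm above the bench, where the point of a pack lying flat comes; x along the compartment's length. comp2 is the middle one
- stop (a joint): travel of the STOP button, pushed straight down; 0 is up, 0.008 m is fully down; the spring pushes back 1.5 N at first and 5 N fully down
- stop_top (a point): centre of the top of the STOP button, a black mushroom head 44 mm wide (flat top 34 mm), 82 mm above the bench, at the front of the control panel at one end of the dock; z up, x to the dock's rear
- start (a joint): travel of the START button, pushed straight down; 0 is up, 0.008 m is fully down; the spring pushes back 1.5 N at first and 5 N fully down
- start_top (a point): centre of the top of the START button, a plain black cap 27 mm wide in a 40 mm steel collar, 70 mm above the bench (the collar's top is at 58 mm), 56 mm behind STOP on the panel; z up, x to the dock's rear
- tirelever: steel tire lever 115 mm long, lying flat on the bench among the packs; origin at its underside, x along it; a bystander
- multitool: aluminium folding multitool 85 x 34 x 20 mm, lying on the bench among the packs; origin at its underside, x along it; a bystander
- bell: chrome bicycle bell, a dome 60 mm wide and 43 mm high; origin at the centre of its underside; a bystander
- pump: black hand pump 290 mm long, 36 mm thick, with a 100 mm cross handle, lying on its side; origin under its middle, x to the handle; a bystander
Mind the look-alikes: they are no part of the job. What is shaped like the part that bears empty2_c but turquoise is not meant.

How it is judged (in metres and radians):
On the way, in this order (a step that is already met when the one before it is completed fails the run):
1. STOP is fully down while the full packs are still in their bays (value of joint stop above 0.0068 m and x of full1_c in the frame of bay2 between -0.006 and 0.006 m and y of full1_c in the frame of bay2 between -0.085 and 0.085 m and z of full1_c in the frame of bay2 between -0.003 and 0.003 m and angle between each of full1_c, full2_c, full3_c's own z axis and vertical below 0.06 rad and x of full2_c in the frame of bay2 between -0.006 and 0.006 m and y of full2_c in the frame of bay2 between -0.085 and 0.085 m and z of full2_c in the frame of bay2 between -0.003 and 0.003 m and x of full3_c in the frame of bay2 between -0.006 and 0.006 m and y of full3_c in the frame of bay2 between -0.085 and 0.085 m and z of full3_c in the frame of bay2 between -0.003 and 0.003 m), for 0.05 s.
2. STOP is let up again (value of joint stop below 0.001 m and x of full1_c in the frame of bay2 between -0.006 and 0.006 m and y of full1_c in the frame of bay2 between -0.085 and 0.085 m and z of full1_c in the frame of bay2 between -0.003 and 0.003 m and angle between each of full1_c, full2_c, full3_c's own z axis and vertical below 0.06 rad and x of full2_c in the frame of bay2 between -0.006 and 0.006 m and y of full2_c in the frame of bay2 between -0.085 and 0.085 m and z of full2_c in the frame of bay2 between -0.003 and 0.003 m and x of full3_c in the frame of bay2 between -0.006 and 0.006 m and y of full3_c in the frame of bay2 between -0.085 and 0.085 m and z of full3_c in the frame of bay2 between -0.003 and 0.003 m), for 0.1 s.
3. all full packs lie flat in the parts box and all empty packs are seated in the dock (x of full1_c in the frame of comp2 between -0.04 and 0.04 m and y of full1_c in the frame of comp2 between -0.1 and 0.1 m and z of full1_c in the frame of comp2 between -0.005 and 0.005 m and angle between each of full1_c, full2_c, full3_c's own z axis and vertical below 0.1 rad and x of full2_c in the frame of comp2 between -0.04 and 0.04 m and y of full2_c in the frame of comp2 between -0.1 and 0.1 m and z of full2_c in the frame of comp2 between -0.005 and 0.005 m and x of full3_c in the frame of comp2 between -0.04 and 0.04 m and y of full3_c in the frame of comp2 between -0.1 and 0.1 m and z of full3_c in the frame of comp2 between -0.005 and 0.005 m and x of empty1_c in the frame of bay2 between -0.006 and 0.006 m and y of empty1_c in the frame of bay2 between -0.085 and 0.085 m and z of empty1_c in the frame of bay2 between -0.003 and 0.003 m and angle between each of empty1_c, empty2_c, empty3_c's own z axis and vertical below 0.06 rad and x of empty2_c in the frame of bay2 between -0.006 and 0.006 m and y of empty2_c in the frame of bay2 between -0.085 and 0.085 m and z of empty2_c in the frame of bay2 between -0.003 and 0.003 m and x of empty3_c in the frame of bay2 between -0.006 and 0.006 m and y of empty3_c in the frame of bay2 between -0.085 and 0.085 m and z of empty3_c in the frame of bay2 between -0.003 and 0.003 m), for 0.1 s.
4. START is fully down with everything in place (all of step 3 and value of joint start above 0.0068 m), for 0.05 s.
5. START is let up again (value of joint start below 0.001 m), for 0.1 s.
At the end, for the whole second after the job is handed in: Each full pack lies flat (within 0.1 rad, 5 mm in height) on the floor of the parts box; each empty pack is seated in a bay of the dock (within 6 mm of its place, 3 mm in height and 0.06 rad of flat); both buttons are up (within 1 mm) (all of step 3 and value of joint each of stop, start below 0.001 m); the robot touches nothing.
It fails at once if START is pressed while a full pack is still in the dock (value of joint start above 0.004 m and ((x of full1_c in the frame of bay2 between -0.006 and 0.006 m and y of full1_c in the frame of bay2 between -0.085 and 0.085 m and z of full1_c in the frame of bay2 between -0.003 and 0.003 m and angle between full1_c's own z axis and vertical below 0.06 rad) or (x of full2_c in the frame of bay2 between -0.006 and 0.006 m and y of full2_c in the frame of bay2 between -0.085 and 0.085 m and z of full2_c in the frame of bay2 between -0.003 and 0.003 m and angle between full2_c's own z axis and vertical below 0.06 rad) or (x of full3_c in the frame of bay2 between -0.006 and 0.006 m and y of full3_c in the frame of bay2 between -0.085 and 0.085 m and z of full3_c in the frame of bay2 between -0.003 and 0.003 m and angle between full3_c's own z axis and vertical below 0.06 rad))).
It fails at once if STOP is pressed again once the empty packs are all loaded (value of joint stop above 0.004 m and (x of full1_c in the frame of comp2 between -0.04 and 0.04 m and y of full1_c in the frame of comp2 between -0.1 and 0.1 m and z of full1_c in the frame of comp2 between -0.005 and 0.005 m and angle between full1_c's own z axis and vertical below 0.1 rad) and (x of full2_c in the frame of comp2 between -0.04 and 0.04 m and y of full2_c in the frame of comp2 between -0.1 and 0.1 m and z of full2_c in the frame of comp2 between -0.005 and 0.005 m and angle between full2_c's own z axis and vertical below 0.1 rad) and (x of full3_c in the frame of comp2 between -0.04 and 0.04 m and y of full3_c in the frame of comp2 between -0.1 and 0.1 m and z of full3_c in the frame of comp2 between -0.005 and 0.005 m and angle between full3_c's own z axis and vertical below 0.1 rad) and (x of empty1_c in the frame of bay2 between -0.006 and 0.006 m and y of empty1_c in the frame of bay2 between -0.085 and 0.085 m and z of empty1_c in the frame of bay2 between -0.003 and 0.003 m and angle between empty1_c's own z axis and vertical below 0.06 rad) and (x of empty2_c in the frame of bay2 between -0.006 and 0.006 m and y of empty2_c in the frame of bay2 between -0.085 and 0.085 m and z of empty2_c in the frame of bay2 between -0.003 and 0.003 m and angle between empty2_c's own z axis and vertical below 0.06 rad) and (x of empty3_c in the frame of bay2 between -0.006 and 0.006 m and y of empty3_c in the frame of bay2 between -0.085 and 0.085 m and z of empty3_c in the frame of bay2 between -0.003 and 0.003 m and angle between empty3_c's own z axis and vertical below 0.06 rad)).
It fails at once if a bystander is moved more than 40 mm (distance of any of tirelever, multitool, bell, pump from where it was at the start of the episode above 0.04 m).
Of full1, full2, full3 only 2 to 3 are there at a start; the rules pass over those that are not, and their reading is None.
Of empty1, empty2, empty3 only 2 to 3 are there at a start; the rules pass over those that are not, and their reading is None.
At some moment in a run one of empty1, empty2, empty3 may be knocked a few centimetres aside while the robot is not near it.
Once in a run the grip may slacken for a moment while it holds something.
It also fails if it takes over 210 s, if anything falls off the work surface, if the arm or the gripper's body presses on something with over 40 N, if the wrist force passes 120 N, or if a joint passes its speed limit or range.

## Working session

There is one attempt and no reset: what is moved stays moved. The work goes in short steps, Python scripts to look and compute and a tool call to move; the robot and the scene stay as the last step left them, time stands still between calls to the robot, and variables do not carry over. Pictures are saved under pics/ and viewed, at most 14 in all, crops included, and the job is handed in when it is done.

Besides the shell and the picture viewer there is one more tool, called after "Request:" as name(argument=value, ...), one argument or row to a line, values as JSON. move_arm: Moves the arm, as the interface text tells. Its arguments: {"type":"object","properties":{"plan":{"type":"array"},"squeeze":{"type":"number"}},"required":["plan"]}

```bash
ls; mkdir -p pics
python3 - <<'E'
from rig import env
import cv2,pickle
o=env.observe();print(o)
for n in("top","side"):
    p=env.get_image(n);pickle.dump(p,open(n+".pkl","wb"));cv2.imwrite(f"pics/{n}0.png",p["color"][:,:,::-1])
    print(n,p["fov_y"],p["cx"],p["cy"],p["distortion"],p["R"],p["t"])
    for t in("full1_c","empty1_c","bay1","comp1","stop_top","start_top"):
        print(t,[(round(d["conf"],2),[round(float(v)) for v in d["pixel"]]) for d in env.tip_of(t,p)])
E
```

```text
pics
{'time_s': 0.0, 'q': array([-8.16053070e+01,  2.18415889e+01,  7.43876429e+01,  2.45314985e-03,
        8.38581796e+01, -1.23377471e+01]), 'qvel': array([ 0.01696318,  0.00065604, -0.0249298 ,  0.09627293, -0.04416404,
       -0.00718309]), 'joint_efforts': array([ 7.71670420e-04, -4.48457515e+01, -2.31279910e+01, -1.22996448e-04,
        4.62045296e-03,  2.12494734e-05]), 'position': array([ 0.19464309, -0.51404263,  0.20968919]), 'tool_rot': array([[ 9.35245415e-01,  3.53999974e-01, -1.80613162e-04],
       [ 3.53999830e-01, -9.35244259e-01,  1.51548541e-03],
       [ 3.67564373e-04, -1.48128781e-03, -9.99998835e-01]]), 'ft_force': array([ 0.5539151 ,  0.511731  , -0.16359762]), 'wrist_torque': array([ 0.02964289,  0.00724424, -0.00338027]), 'gripper_force': 0.0, 'grip_width': 0.08573812204721803}
top 52.080255129801124 312.8056953355654 231.27082142260002 [-0.08872385  0.          0.          0.          0.        ] [[-0.02546814 -0.99966543  0.00451729]
 [-0.99636961  0.02501646 -0.08137425]
 [ 0.08123401 -0.00657334 -0.99667338]] [-0.01103521  0.41533821  1.2446654 ]
full1_
[... 153 characters left out ...]
191, 145]), (0.7, [254, 148]), (0.67, [225, 146]), (0.33, [504, 190])]
stop_top [(0.75, [430, 159])]
start_top [(0.45, [426, 139])]
side 52.813420027192365 309.7143887179176 237.66832794895487 [-0.02349309  0.          0.          0.          0.        ] [[-0.75451602 -0.65601978  0.01853731]
 [-0.4782957   0.5303283  -0.69998937]
 [ 0.44937601 -0.53701951 -0.71391264]] [0.30874233 0.26292297 1.35280067]
full1_c [(0.57, [314, 184])]
empty1_c [(0.93, [301, 253])]
bay1 [(0.89, [280, 209]), (0.74, [294, 197]), (0.61, [309, 186])]
comp1 [(0.91, [211, 254]), (0.88, [193, 263]), (0.75, [229, 239])]
stop_top [(0.47, [327, 172]), (0.44, [305, 182])]
start_top [(0.51, [307, 186]), (0.45, [319, 170])]
```

View pics/top0.png

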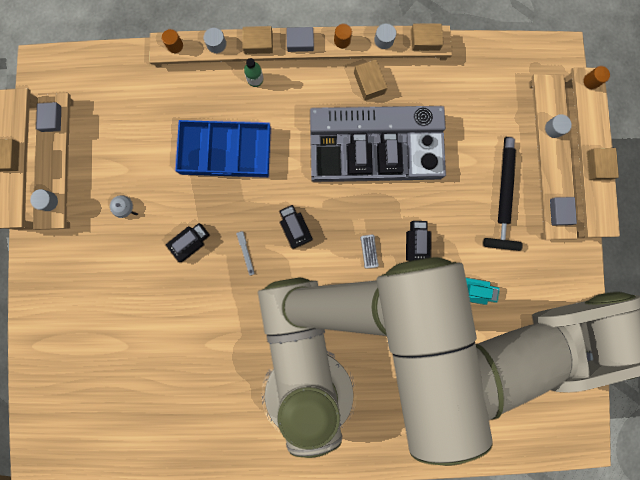

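View pics/side0.png

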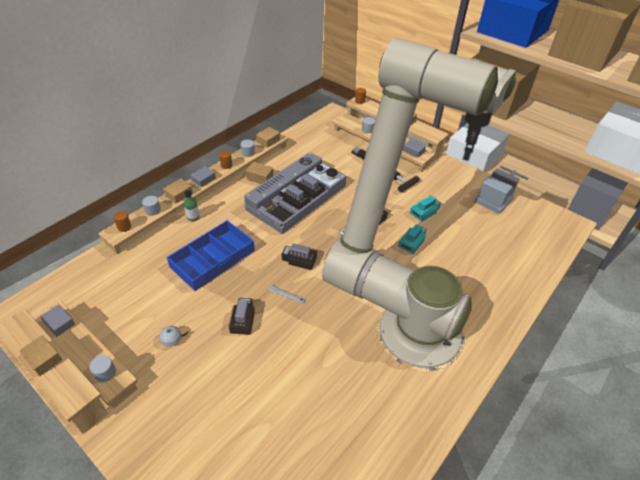

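```bash
cat > h.py <<'E'
import numpy as np,cv2,pickle
from rig import env
def K(p):
    f=240/np.tan(np.radians(p["fov_y"])/2)
    return np.array([[f,0,p["cx"]],[0,f,p["cy"]],[0,0,1.]])
def w(p,uv,z):
    n=cv2.undistortPoints(np.array(uv,float).reshape(-1,1,2),K(p),np.array(p["distortion"])).reshape(-1,2)
    R=np.array(p["R"]);c=-R.T@np.array(p["t"])
    d=np.c_[n,np.ones(len(n))]@R
    return c+d*((z-c[2])/d[:,2])[:,None]
def proj(p,X):
    r,_=cv2.Rodrigues(np.array(p["R"]))
    return cv2.projectPoints(np.array(X,float).reshape(-1,1,3),r,np.array(p["t"],float),K(p),np.array(p["distortion"]))[0].reshape(-1,2)
def see(t,p,z,c=.3):
    return [(round(d["conf"],2),np.round(d["pixel"]),np.round(w(p,[d["pixel"]],z)[0],4)) for d in env.tip_of(t,p) if d["conf"]>c]
E
python3 - <<'E'
from h import *
H=dict(full1_c=.059,empty1_c=.029,bay1=.059,comp1=.033,stop_top=.082,start_top=.07)
for n in("top","side"):
    p=env.get_image(n)
    for t,z in H.items():print(n,t,*see(t,p,z))
    if n=="top":
        im=cv2.resize(p["color"][95:305,160:460,::-1],None,fx=2.6,fy=2.6,interpolation=cv2.INTER_CUBIC);cv2.imwrite("pics/c.png",im)
E
```

```text
top full1_c (0.78, array([390., 154.]), array([ 0.6028, -0.2221,  0.059 ]))
top empty1_c (0.87, array([292., 227.]), array([0.4267, 0.0322, 0.029 ]))
top bay1 (0.9, array([327., 155.]), array([ 0.6029, -0.0614,  0.059 ]))
top comp1 (0.83, array([193., 148.]), array([0.6374, 0.2824, 0.033 ])) (0.78, array([224., 144.]), array([0.6452, 0.2024, 0.033 ])) (0.61, array([254., 149.]), array([0.6313, 0.1253, 0.033 ]))
top stop_top (0.79, array([428., 158.]), array([ 0.5841, -0.313 ,  0.082 ]))
top start_top (0.4, array([430., 139.]), array([ 0.6366, -0.3229,  0.07  ]))
side full1_c (0.7, array([313., 183.]), array([ 0.6012, -0.2375,  0.059 ]))
side empty1_c (0.87, array([303., 255.]), array([0.4196, 0.0213, 0.029 ]))
side bay1 (0.83, array([308., 184.]), array([ 0.6107, -0.2214,  0.059 ])) (0.75, array([279., 211.]), array([ 0.5918, -0.0524,  0.059 ])) (0.6, array([296., 197.]), array([ 0.596 , -0.1431,  0.059 ]))
side comp1 (0.72, array([210., 251.]), array([0.6426, 0.2064, 0.033 ])) (0.61, array([189., 263.]), array([0.6541, 0.2811, 0.033 ])) (0.56, array([227., 239.]), array([0.6426, 0.1341, 0.033 ]))
side stop_top (0.49, array([330., 172.]), array([ 0.5812, -0.3039,  0.082 ]))
side start_top (0.56, array([279., 208.]), array([ 0.5929, -0.0563,  0.07  ])) (0.5, array([210., 252.]), array([0.6112, 0.2265, 0.07  ])) (0.35, array([316., 169.]), array([ 0.6384, -0.298 ,  0.07  ]))
```

View pics/c.png

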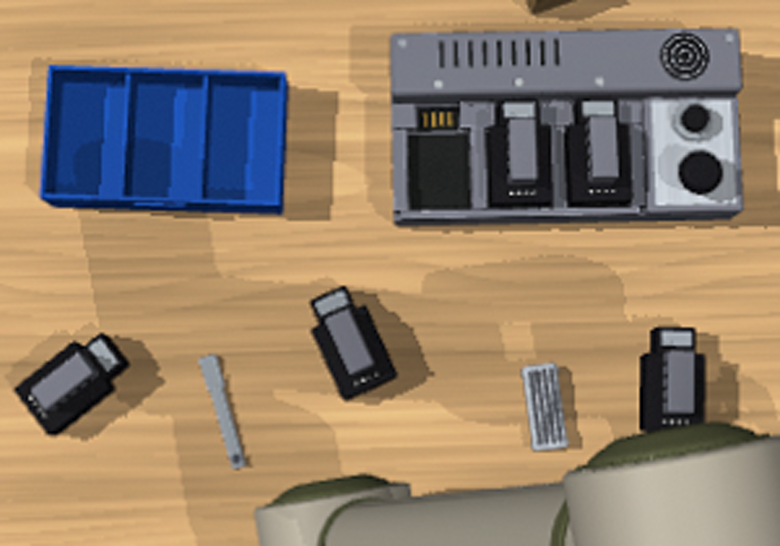

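Request:
move_arm(
  plan=[
    [0,0,20.7,18,-9.3,-5,-1],
    [0,0,20.7,18,-9.3,-5,-1],
    [0,0,20.7,18,-9.3,-5,-1],
    [0,0,20.7,18,-9.3,-5,-1],
    [0,0,20.7,18,-9.3,-5,-1],
  ],
)

```text
time_s: 1.9
position: [0.3325, -0.3608, 0.262]
tool_rot: [[1.0, 0.005, 0.002], [0.005, -1.0, -0.002], [0.002, 0.002, -1.0]]
ft_force: [0.1, -0.2, 0.5]
grip_width: 0.0123
gripper_force: 0.0
```

Request:
move_arm(
  plan=[
    [0,0,0,13.5,-15,-5,-1],
    [0,0,0,13.5,-15,-5,-1],
    [0,0,0,13.5,-15,-5,-1],
    [0,0,0,13.5,-15,-5,-1],
    [0,0,0,13.5,-15,-5,-1],
  ],
)

```text
time_s: 2.4
position: [0.4674, -0.2108, 0.3115]
tool_rot: [[1.0, 0.005, 0.002], [0.005, -1.0, -0.001], [0.002, 0.001, -1.0]]
ft_force: [-1.2, -0.9, 0.0]
grip_width: 0.0001
gripper_force: 0.0
```

Run:
```python
from h import *
o=env.observe();print(o["position"],o["tool_rot"].round(3),o["time_s"])
p=env.get_image("wrist");print(np.array(p["R"]).round(3),p["fov_y"],p["distortion"],-np.array(p["R"]).T@p["t"])
for t,z in dict(full1_c=.059,empty1_c=.029,bay1=.059,comp1=.033,stop_top=.082,start_top=.07).items():print(t,*see(t,p,z))
pickle.dump(p,open("w0.pkl","wb"));cv2.imwrite("pics/w0.png",p["color"][:,:,::-1])
```

```text
[ 0.46741126 -0.2107882   0.31150997] [[ 1.     0.005  0.002]
 [ 0.005 -1.    -0.001]
 [ 0.002  0.001 -1.   ]] 2.4
[[ 0.006 -1.    -0.   ]
 [-0.966 -0.006  0.259]
 [-0.259 -0.001 -0.966]] 63.00484489037938 [-0.03958369  0.          0.          0.          0.        ] [ 0.53236461 -0.21137825  0.47661501]
full1_c (0.75, array([332.,  57.]), array([ 0.6058, -0.2218,  0.059 ]))
empty1_c (0.83, array([120., 223.]), array([0.4293, 0.0257, 0.029 ]))
bay1 (0.91, array([174.,  56.]), array([ 0.6062, -0.0645,  0.059 ]))
comp1 (0.73, array([ 0., 36.]), array([0.6342, 0.1322, 0.033 ]))
stop_top (0.75, array([431.,  78.]), array([ 0.5837, -0.3149,  0.082 ]))
start_top (0.66, array([434.,  80.]), array([ 0.5844, -0.3211,  0.07  ])) (0.57, array([435.,  17.]), array([ 0.6402, -0.3182,  0.07  ]))
```

View pics/w0.png

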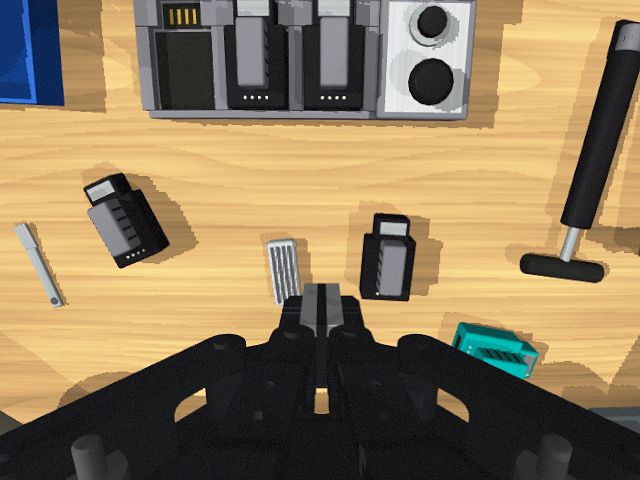

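Request:
move_arm(
  plan=[
    [0,0,0,11.6,10.5,12,-1],
    [0,0,0,11.6,10.5,12,-1],
    [0,0,0,11.6,10.5,12,-1],
    [0,0,0,11.6,10.5,12,-1],
    [0,0,0,11.6,10.5,12,-1],
  ],
)

```text
time_s: 3.25
position: [0.5806, -0.3212, 0.1827]
tool_rot: [[1.0, -0.003, -0.008], [-0.002, -1.0, 0.006], [-0.008, -0.006, -1.0]]
ft_force: [-1.4, 1.3, -1.3]
grip_width: -0.0004
gripper_force: 0.0
```

Run:
```python
from h import *
o=env.observe();print(o["position"],o["time_s"])
p=env.get_image("wrist")
for t,z in dict(full1_c=.059,bay1=.059,stop_top=.082,start_top=.07).items():print(t,*see(t,p,z))
pickle.dump(p,open("w1.pkl","wb"));cv2.imwrite("pics/w1.png",p["color"][:,:,::-1])
```

```text
[ 0.58062499 -0.32123813  0.18271287] 3.25
full1_c (0.69, array([318., 141.]), array([ 0.6388, -0.3192,  0.059 ])) (0.62, array([184., 192.]), array([ 0.6024, -0.2192,  0.059 ])) (0.38, array([316., 226.]), array([ 0.5757, -0.3173,  0.059 ]))
bay1
stop_top (0.63, array([315., 225.]), array([ 0.5827, -0.3171,  0.082 ]))
start_top
```

View pics/w1.png

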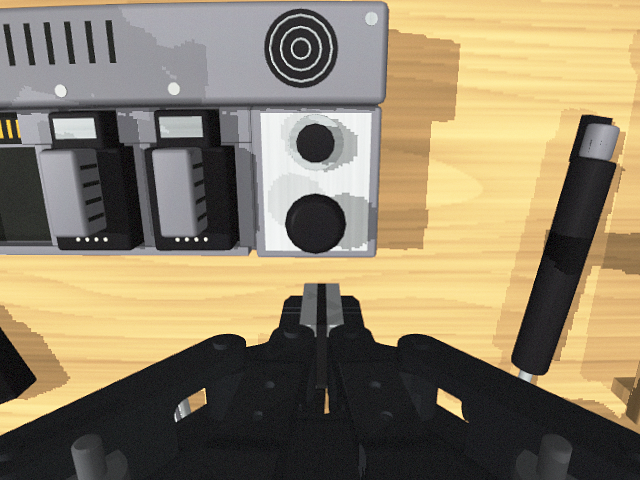

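Run:
```python
from h import *
o=env.observe();print(o["position"],o["tool_rot"].round(4),o["time_s"])
p=pickle.load(open("w1.pkl","rb"))
q=lambda uv,z:w(p,[uv],z)[0].round(4)
print("stop",q((315,223),.082),"start",q((316,143),.07))
print("front low edge",q((2,254),.0),q((250,256),.0),q((378,257),.0),"top",q((378,255),.058))
print("housing front top edge",q((0,108),.07),q((380,103),.07),"rear",q((10,10),.07),q((383,2),.07), "right edge",q((387,2),.07),q((387,103),.07))
```

```text
[ 0.5807042  -0.31859227  0.19240385] [[ 1.0e+00  2.0e-04  2.3e-03]
 [ 2.0e-04 -1.0e+00 -1.8e-03]
 [ 2.3e-03  1.8e-03 -1.0e+00]] 3.5
stop [ 0.5839 -0.3171  0.082 ] start [ 0.6377 -0.3178  0.07  ]
front low edge [ 0.5338 -0.0128  0.    ] [ 0.5326 -0.2542  0.    ] [ 0.5317 -0.3737  0.    ] top [ 0.5527 -0.3653  0.058 ]
housing front top edge [ 0.6637 -0.0973  0.07  ] [ 0.6641 -0.361   0.07  ] rear [ 0.7256 -0.1164  0.07  ] [ 0.7258 -0.3608  0.07  ] right edge [ 0.7258 -0.3634  0.07  ] [ 0.6641 -0.3657  0.07  ]
```

Request:
move_arm(
  plan=[
    [0,0,0,0.3,-0.1,5,-1],
    [0,0,0,0.3,-0.1,10,-1],
    [0,0,0,0.3,-0.1,11.5,-1],
    [0,0,0,0.3,-0.1,11.95,-1],
    [0,0,0,0.3,-0.1,11.95,-1],
  ],
)

```text
time_s: 4.0
position: [0.5843, -0.3177, 0.0725]
tool_rot: [[1.0, 0.001, 0.002], [0.001, -1.0, -0.001], [0.002, 0.001, -1.0]]
ft_force: [0.1, 0.1, 0.8]
grip_width: 0.0002
gripper_force: 0.0
```

Request:
move_arm(
  plan=[
    [0,0,0,0,0,0,-1],
    [0,0,0,0,0,0,-1],
  ],
)

```text
time_s: 4.2
position: [0.5846, -0.318, 0.0728]
tool_rot: [[1.0, 0.001, 0.003], [0.001, -1.0, -0.002], [0.003, 0.002, -1.0]]
ft_force: [0.6, -0.6, 0.4]
grip_width: 0.0002
gripper_force: 0.0
```

Request:
move_arm(
  plan=[
    [0,0,0,0,0,0.2,-1],
    [0,0,0,0,0,0.4,-1],
    [0,0,0,0,0,0.4,-1],
  ],
)

```text
time_s: 4.5
position: [0.584, -0.3175, 0.0666]
tool_rot: [[1.0, 0.001, -0.0], [0.001, -1.0, 0.0], [-0.0, -0.0, -1.0]]
ft_force: [-0.8, 1.2, -0.2]
grip_width: 0.0002
gripper_force: 0.0
```

Run:
```python
from h import *
p=env.get_image("wrist")
o=env.observe();print(o["position"],o["ft_force"],o["wrist_torque"],o["joint_efforts"])
a=p["color"][60:340,170:470,::-1];b=env.get_image("side")["color"][140:220,270:380,::-1]
cv2.imwrite("pics/w2.png",np.hstack([cv2.resize(a,(450,420)),cv2.resize(b,(345,420),interpolation=2)]))
```

```text
[ 0.58400136 -0.31751413  0.06663653] [-0.12687768 -0.89252604 -0.06378023] [ 0.02329037 -0.05717228 -0.00329133] [ 5.94727462e-03 -5.87164700e+01 -2.10988677e+01  5.03938054e-05
 -1.40682596e-02 -9.55314727e-05]
```

View pics/w2.png

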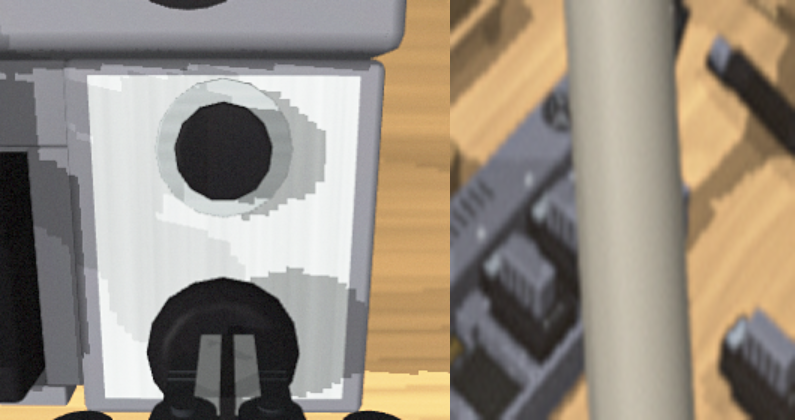

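Run:
```python
from h import *
p=env.get_image("wrist");o=env.observe()
P=o["position"];print(P,proj(p,[P,P+[0,0,.01],P-[0,0,.01]]).round(1))
R=np.array(p["R"]);c=-R.T@np.array(p["t"]);print(c-P)
d=env.outline_of("stop",p);print([(x["conf"],x["bbox"]) for x in d])
d=env.outline_of("start",p);print([(x["conf"],x["bbox"]) for x in d])
w1=pickle.load(open("w1.pkl","rb"));R=np.array(w1["R"]);print(-R.T@np.array(w1["t"]))
```

```text
[ 0.58407251 -0.31757139  0.06677876] [[319.2 282.1]
 [319.  290.8]
 [319.3 274.3]]
[ 0.06534514 -0.00099108  0.16492816]
[(0.87, [319.0, 283.9, 105.4, 78.1]), (0.33, [223.7, 169.5, 447.3, 334.7])]
[(0.74, [322.1, 159.8, 67.4, 63.4])]
[ 0.64730484 -0.32346233  0.34711767]
```

Request:
move_arm(
  plan=[
    [0,0,0,0,0,0.2,-1],
    [0,0,0,0,0,0.4,-1],
    [0,0,0,0,0,0.4,-1],
  ],
)

```text
time_s: 5.05
position: [0.5839, -0.3174, 0.0624]
tool_rot: [[1.0, 0.001, -0.001], [0.001, -1.0, 0.0], [-0.001, -0.0, -1.0]]
ft_force: [-1.0, -0.5, 0.2]
grip_width: -0.0
gripper_force: 0.0
```

Request:
move_arm(
  plan=[
    [0,0,0,0,0,0.2,-1],
    [0,0,0,0,0,0.2,-1],
  ],
)

```text
time_s: 5.25
position: [0.5842, -0.3176, 0.0607]
tool_rot: [[1.0, 0.001, 0.0], [0.001, -1.0, -0.0], [0.0, 0.0, -1.0]]
ft_force: [0.4, -0.2, 1.1]
grip_width: -0.0003
gripper_force: 0.7
```

Run:
```python
from h import *
p=env.get_image("wrist");o=env.observe();print(o["position"],o["ft_force"])
cv2.imwrite("pics/w3.png",cv2.resize(p["color"][210:360,220:420,::-1],(800,600),interpolation=2))
```

```text
[ 0.58415901 -0.31760439  0.06092751] [ 0.66024463 -0.78359156  0.95721341]
```

View pics/w3.png

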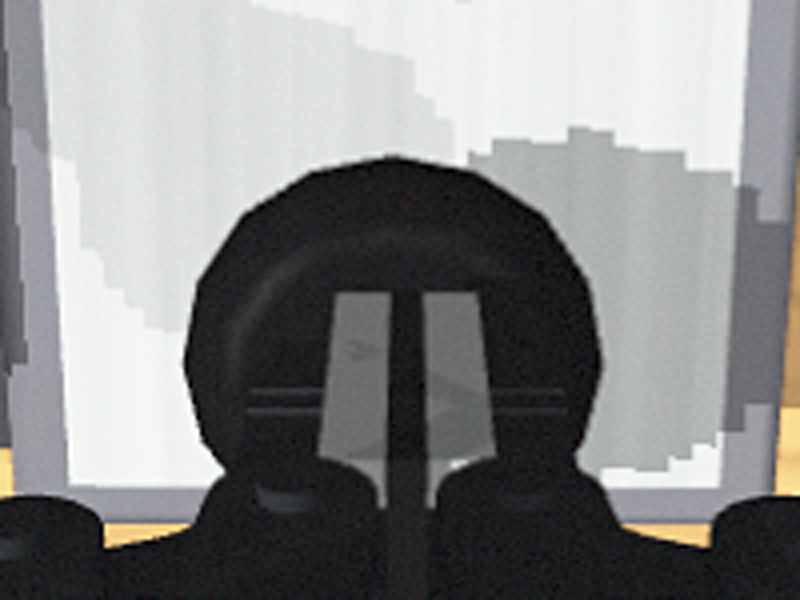

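Request:
move_arm(
  plan=[
    [0,0,0,0,0,0.2,-1],
    [0,0,0,0,0,0.4,-1],
    [0,0,0,0,0,0.4,-1],
  ],
)

```text
time_s: 5.6
position: [0.5842, -0.3176, 0.0568]
tool_rot: [[1.0, 0.0, 0.0], [0.0, -1.0, -0.0], [0.0, 0.0, -1.0]]
ft_force: [-0.0, -0.3, 3.9]
grip_width: -0.0002
gripper_force: 1.6
```

Run:
```python
from h import *
from scipy.optimize import least_squares
# triangulate heights: rim of STOP and packs tops from two wrist heights
p=env.get_image("wrist");o=env.observe();print(o["position"],o["ft_force"],o["joint_efforts"])
pickle.dump(p,open("w4.pkl","wb"))
for t in("stop","start"):
  print(t,[(x["conf"],x["bbox"]) for x in env.outline_of(t,p)])
for t in("stop_top","start_top"): print(see(t,p,.08))
s=env.get_image("side");tp=env.get_image("top")
cv2.imwrite("pics/s4.png",np.hstack([cv2.resize(tp["color"][90:200,370:480,::-1],(400,400),interpolation=2),cv2.resize(s["color"][130:230,270:370,::-1],(400,400),interpolation=2)]))
```

```text
[ 0.58417503 -0.31763152  0.05694416] [-0.02008243 -0.51169427  3.00279843] [-4.16840846e-02 -5.66118729e+01 -1.98302758e+01 -9.69501561e-03
 -4.12054360e-02  1.07325435e-03]
stop [(0.77, [317.6, 287.5, 107.5, 76.4])]
start [(0.7, [321.4, 164.0, 73.3, 69.4])]
[]
[]
```

Request:
move_arm(
  plan=[
    [0,0,0,0,0,0.2,-1],
    [0,0,0,0,0,0.4,-1],
    [0,0,0,0,0,0.5,-1],
    [0,0,0,0,0,0.5,-1],
  ],
)

```text
time_s: 6.35
position: [0.5843, -0.3177, 0.053]
tool_rot: [[1.0, 0.001, 0.001], [0.001, -1.0, -0.001], [0.001, 0.001, -1.0]]
ft_force: [-2.5, 0.7, 12.0]
grip_width: 0.0001
gripper_force: 5.7
```

Run:
```python
from h import *
o=env.observe();print(o["position"],o["ft_force"])
```

```text
[ 0.58425412 -0.31769564  0.05296163] [-2.479584    0.67041372 12.00592126]
```

Request:
move_arm(
  plan=[
    [0,0,0,0,0,-5,-1],
    [0,0,0,0,0,-10,-1],
    [0,0,0,0,0,-15,-1],
    [0,0,0,-3,-6,-18,1],
    [0,0,0,-6,-9,-18,1],
  ],
)

```text
time_s: 6.85
position: [0.533, -0.238, 0.2312]
tool_rot: [[1.0, 0.0, 0.003], [0.0, -1.0, -0.002], [0.003, 0.002, -1.0]]
ft_force: [-0.2, 0.5, 0.7]
grip_width: 0.028
gripper_force: 0.0
```

Request:
move_arm(
  plan=[
    [0,0,0,0,-4.5,-4,1],
    [0,0,0,0,-9,-8,1],
    [0,0,0,0,-9,-8,1],
    [0,0,0,0,-9,-8,1],
  ],
)

```text
time_s: 7.25
position: [0.5329, -0.1466, 0.3116]
tool_rot: [[1.0, 0.003, 0.003], [0.003, -1.0, -0.001], [0.003, 0.001, -1.0]]
ft_force: [-0.8, -0.3, -0.5]
grip_width: 0.0848
gripper_force: 0.0
```

Run:
```python
from h import *
o=env.observe();print(o["position"],o["tool_rot"].round(4),o["time_s"])
p=env.get_image("wrist")
for t,z in dict(full1_c=.059,empty1_c=.029,bay1=.059,comp1=.033,stop_top=.082,start_top=.07).items():print(t,*see(t,p,z))
pickle.dump(p,open("w5.pkl","wb"));cv2.imwrite("pics/w5.png",p["color"][:,:,::-1])
```

```text
[ 0.53289963 -0.14656279  0.31161378] [[ 1.      0.0033  0.0032]
 [ 0.0033 -1.     -0.0015]
 [ 0.0032  0.0015 -1.    ]] 7.25
full1_c (0.67, array([391., 128.]), array([ 0.604 , -0.2191,  0.059 ]))
empty1_c (0.92, array([180., 276.]), array([0.4289, 0.0246, 0.029 ]))
bay1 (0.94, array([243., 124.]), array([ 0.6072, -0.0665,  0.059 ]))
comp1 (0.88, array([ 64., 100.]), array([0.6337, 0.134 , 0.033 ])) (0.6, array([  0., 100.]), array([0.6349, 0.2082, 0.033 ]))
stop_top (0.96, array([492., 152.]), array([ 0.5817, -0.317 ,  0.082 ]))
start_top (0.86, array([495.,  92.]), array([ 0.6395, -0.3188,  0.07  ])) (0.47, array([240., 127.]), array([ 0.6037, -0.0652,  0.07  ]))
```

View pics/w5.png

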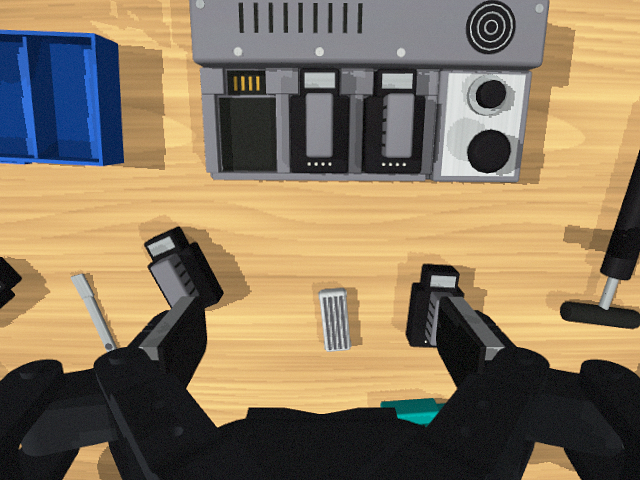

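Run:
```python
from h import *
p=pickle.load(open("w5.pkl","rb"))
q=lambda uv,z:w(p,[uv],z)[0].round(4)
for n,uv,z in [("rib2",(320,125),.088),("rib3",(400,126),.088),("rib3 ends",(400,94),.088),("",(400,157),.088),("bay1 floor TL",(221,97),.03),("TR",(276,97),.03),("BL",(219,171),.03),("BR",(277,171),.03),("house",(192,66),.07),("house",(548,66),.07),("front",(207,180),0.03),("front",(518,182),0.03),
 ("comp c divider tops",(26,34),.048),("",(36,163),.048),("right wall",(92,36),.048),("",(104,163),.048)]: print(n,q(uv,z))
```

```text
rib2 [ 0.6056 -0.1461  0.088 ]
rib3 [ 0.6052 -0.2228  0.088 ]
rib3 ends [ 0.6344 -0.2213  0.088 ]
 [ 0.5759 -0.2244  0.088 ]
bay1 floor TL [ 0.636  -0.0384  0.03  ]
TR [ 0.6359 -0.0982  0.03  ]
BL [ 0.5562 -0.0316  0.03  ]
BR [ 0.5563 -0.0975  0.03  ]
house [ 0.6615 -0.0213  0.07  ]
house [ 0.6646 -0.3696  0.07  ]
front [ 0.546  -0.0173  0.03  ]
front [ 0.5458 -0.3739  0.03  ]
comp c divider tops [0.6984 0.1563 0.048 ]
 [0.5671 0.1671 0.048 ]
right wall [0.6949 0.0866 0.048 ]
 [0.5667 0.0899 0.048 ]
```

Request:
move_arm(
  plan=[
    [0,0,0,7.2,7.7,4,0],
    [0,0,0,7.2,7.7,8,0],
    [0,0,0,7.2,7.7,12,0],
    [0,0,0,7.2,7.7,15,0],
    [0,0,0,7.2,7.7,15,0],
  ],
)

```text
time_s: 8.1
position: [0.602, -0.2249, 0.1521]
tool_rot: [[1.0, -0.001, -0.012], [-0.001, -1.0, 0.007], [-0.012, -0.007, -1.0]]
ft_force: [-0.0, 0.0, -0.2]
grip_width: 0.0428
gripper_force: 0.0
```

Run:
```python
from h import *
p=env.get_image("wrist");p=env.get_image("wrist")
o=env.observe();print(o["position"],o["tool_rot"].round(4),o["time_s"],o["grip_width"])
print(*see("full1_c",p,.059))
pickle.dump(p,open("w6.pkl","wb"));cv2.imwrite("pics/w6.png",p["color"][:,:,::-1])
```

```text
[ 0.60464009 -0.22553716  0.16056149] [[ 1.e+00  1.e-04 -3.e-04]
 [ 1.e-04 -1.e+00  2.e-04]
 [-3.e-04 -2.e-04 -1.e+00]] 8.2 0.042729610326515656
(0.88, array([318., 230.]), array([ 0.6025, -0.2235,  0.059 ]))
```

View pics/w6.png

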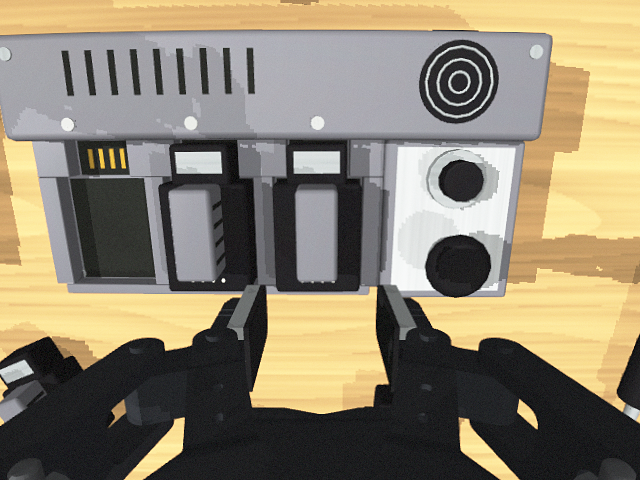

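Request:
move_arm(
  plan=[
    [0,0,0,0,-0.2,4.5,0],
    [0,0,0,0,-0.2,9,0],
    [0,0,0,0,-0.2,10.5,0],
    [0,0,0,0,-0.2,11.5,0],
    [0,0,0,0,-0.2,11.5,0],
  ],
)

```text
time_s: 8.75
position: [0.6053, -0.2235, 0.0463]
tool_rot: [[1.0, 0.001, 0.002], [0.001, -1.0, -0.001], [0.002, 0.001, -1.0]]
ft_force: [-0.3, -0.0, 0.8]
grip_width: 0.0429
gripper_force: 0.0
```

Request:
move_arm(
  plan=[
    [0,0,0,0,0,0.2,0],
    [0,0,0,0,0,0.4,0],
    [0,0,0,0,0,0.4,0],
  ],
)

```text
time_s: 9.05
position: [0.6049, -0.2234, 0.0416]
tool_rot: [[1.0, 0.001, 0.001], [0.001, -1.0, -0.001], [0.001, 0.001, -1.0]]
ft_force: [-0.1, -0.5, -0.9]
grip_width: 0.0425
gripper_force: 0.0
```

Request:
move_arm(
  plan=[
    [0,0,0,0,0,0,-1],
    [0,0,0,0,0,0,-1],
    [0,0,0,0,0,0,-1],
    [0,0,0,0,0,0,-1],
    [0,0,0,0,0,0,-1],
  ],
  squeeze=80,
)

```text
time_s: 9.55
position: [0.6049, -0.2234, 0.0415]
tool_rot: [[1.0, 0.0, 0.001], [0.0, -1.0, -0.001], [0.001, 0.001, -1.0]]
ft_force: [-0.9, 0.4, 4.6]
grip_width: 0.0244
gripper_force: 80.6
```

Request:
move_arm(
  plan=[
    [0,0,0,0,0,-1,-1],
    [0,0,0,0,0,-2,-1],
    [0,0,0,0,0,-4,-1],
    [0,0,0,0,0,-8,-1],
    [0,0,0,0,0,-12,-1],
  ],
)

```text
time_s: 10.05
position: [0.6041, -0.2229, 0.162]
tool_rot: [[1.0, 0.0, -0.002], [0.0, -1.0, 0.001], [-0.002, -0.001, -1.0]]
ft_force: [0.5, -0.2, -3.0]
grip_width: 0.0246
gripper_force: 79.1
```

Run:
```python
from h import *
o=env.observe();print(o["position"],o["ft_force"],o["grip_width"])
t=env.get_image("top")
print(*see("comp1",t,.033))
B=[x for x in env.outline_of("comp1",t)[:2]];print([(x["conf"],x["bbox"]) for x in B])
c=t["color"].astype(int);m=((c[...,2]>c[...,0]+50)&(c[...,2]>c[...,1]+25)).astype(np.uint8);m[:,300:]=0;m[:100]=0;m[200:]=0
r=cv2.minAreaRect(cv2.findNonZero(m));bp=cv2.boxPoints(r);print(r,w(t,bp,.048).round(4))
```

```text
[ 0.60413078 -0.22294293  0.1619546 ] [ 0.53953387 -0.18744467 -2.95721411] 0.024586695008018654
(0.95, array([192., 146.]), array([0.6428, 0.2861, 0.033 ])) (0.71, array([224., 147.]), array([0.637 , 0.2032, 0.033 ])) (0.66, array([256., 150.]), array([0.6274, 0.1184, 0.033 ]))
[(0.9, [224.8, 148.4, 94.1, 60.7]), (0.48, [377.4, 144.4, 133.7, 74.8])]
((222.55604553222656, 148.0668487548828), (92.67122650146484, 54.10771560668945), 1.6602823734283447) [[0.5681 0.3247 0.048 ]
 [0.7099 0.3215 0.048 ]
 [0.6952 0.0821 0.048 ]
 [0.5544 0.0883 0.048 ]]
```

Request:
move_arm(
  plan=[
    [0,0,0,0.5,-5,0,-1],
    [0,0,0,1,-10,0,-1],
    [0,0,0,1,-15,0,-1],
    [0,0,0,1,-20,0,-1],
    [0,0,0,1,-24,0,-1],
  ],
)

```text
time_s: 10.7
position: [0.6132, 0.0196, 0.1591]
tool_rot: [[1.0, 0.001, -0.004], [0.001, -1.0, 0.001], [-0.004, -0.001, -1.0]]
ft_force: [0.8, -0.4, -4.0]
grip_width: 0.0247
gripper_force: 83.9
```

Request:
move_arm(
  plan=[
    [0,0,3,0.7,-4,0,-1],
    [0,0,3,1.5,-7,0,-1],
    [0,0,3,1.5,-10,0,-1],
    [0,0,3,1.5,-11,0,-1],
    [0,0,3,1.5,-11,0,-1],
  ],
)

```text
time_s: 11.2
position: [0.6286, 0.1279, 0.1593]
tool_rot: [[0.999, -0.05, -0.003], [-0.05, -0.999, -0.0], [-0.003, 0.0, -1.0]]
ft_force: [0.9, -0.2, -3.4]
grip_width: 0.0246
gripper_force: 84.0
```

Run:
```python
from h import *
p=env.get_image("wrist");p=env.get_image("wrist")
o=env.observe();print(o["position"],o["tool_rot"].round(3),o["ft_force"],o["grip_width"],o["time_s"])
print(*see("comp1",p,.033))
pickle.dump(p,open("w7.pkl","wb"));cv2.imwrite("pics/w7.png",p["color"][:,:,::-1])
```

```text
[0.62915626 0.12584979 0.15995403] [[ 0.999 -0.052 -0.002]
 [-0.052 -0.999 -0.001]
 [-0.001  0.001 -1.   ]] [ 0.03593117 -0.0933101  -4.2519164 ] 0.024834421362642863 11.3
(0.97, array([114., 213.]), array([0.6423, 0.2839, 0.033 ])) (0.77, array([219., 218.]), array([0.6347, 0.2033, 0.033 ]))
```

View pics/w7.png

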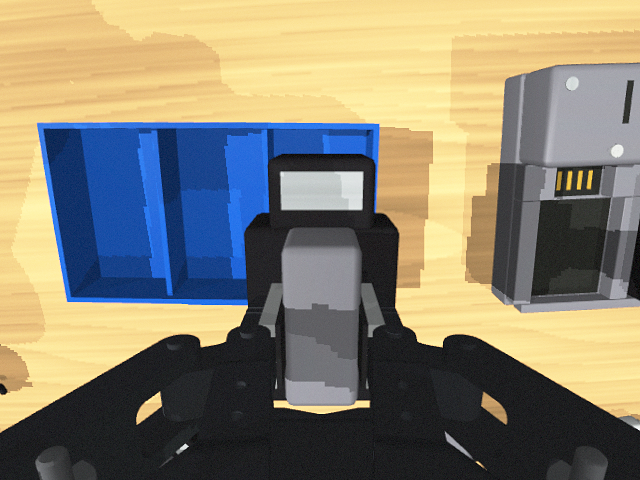

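Run:
```python
from h import *
p=pickle.load(open("w7.pkl","rb"))
for n,uv in [("FL",(39,125)),("BL",(66,303)),("FR",(379,125)),("div1 far",(158,129)),("div1 near",(170,296)),("div2 far",(268,129)),("near edge",(245,304))]: print(n,w(p,[uv],.048)[0].round(4))
```

```text
FL [0.71   0.3179 0.048 ]
BL [0.5763 0.3282 0.048 ]
FR [0.6967 0.0829 0.048 ]
div1 far [0.7021 0.2342 0.048 ]
div1 near [0.5786 0.2445 0.048 ]
div2 far [0.6978 0.1586 0.048 ]
near edge [0.5693 0.1874 0.048 ]
```

Request:
move_arm(
  plan=[
    [0,0,0.5,0,-0.2,4,-1],
    [0,0,0.5,0,-0.2,8,-1],
    [0,0,0.5,0,-0.2,11,-1],
    [0,0,0.5,0,-0.2,13,-1],
    [0,0,0.5,0,-0.2,13.8,-1],
  ],
)

```text
time_s: 11.85
position: [0.6286, 0.1273, 0.0205]
tool_rot: [[0.998, -0.062, -0.004], [-0.062, -0.998, -0.0], [-0.004, 0.001, -1.0]]
ft_force: [0.4, 0.4, -4.5]
grip_width: 0.0245
gripper_force: 84.1
```

Request:
move_arm(
  plan=[
    [0,0,0,0,0,0.3,-1],
    [0,0,0,0,0,0.55,-1],
    [0,0,0,0,0,0.55,-1],
  ],
)

```text
time_s: 12.15
position: [0.63, 0.1286, 0.0181]
tool_rot: [[0.998, -0.061, 0.002], [-0.061, -0.998, -0.0], [0.002, -0.0, -1.0]]
ft_force: [0.3, 1.2, -3.7]
grip_width: 0.0244
gripper_force: 84.1
```

Lower the last few mm until touch, then release slightly and lift.

Request:
move_arm(
  plan=[
    [0,0,0,0,0,0.15,-1],
    [0,0,0,0,0,0.3,-1],
    [0,0,0,0,0,0.3,-1],
  ],
)

```text
time_s: 12.45
position: [0.63, 0.1288, 0.0156]
tool_rot: [[0.998, -0.06, 0.002], [-0.06, -0.998, -0.0], [0.002, -0.0, -1.0]]
ft_force: [-1.6, -0.5, 4.0]
grip_width: 0.0244
gripper_force: 85.0
```

Run:
```python
from h import *
o=env.observe();print(o["position"],o["ft_force"],o["grip_width"])
```

```text
[0.63000517 0.12882644 0.01555171] [-1.61352684 -0.49639794  3.98459735] 0.02442444235095202
```

Request:
move_arm(
  plan=[
    [0,0,0,0,0,0,-0.2],
    [0,0,0,0,0,0,-0.2],
    [0,0,0,0,0,-4,-0.2],
    [0,0,0,0,0,-9,-0.1],
    [0,0,0,0,0,-14,0],
  ],
)

```text
time_s: 12.95
position: [0.6293, 0.1288, 0.1558]
tool_rot: [[0.998, -0.061, -0.001], [-0.061, -0.998, 0.0], [-0.001, -0.0, -1.0]]
ft_force: [0.7, 0.5, -0.2]
grip_width: 0.0425
gripper_force: 0.0
```

Request:
move_arm(
  plan=[
    [0,0,-3.4,0,5,-0.5,0],
    [0,0,-3.4,0,10,-0.5,0],
    [0,0,-3.4,0,15,-0.5,0],
    [0,0,-3.4,0,20,-0.5,0],
    [0,0,-3.4,-0.8,23,-0.5,0],
  ],
)

```text
time_s: 13.45
position: [0.6076, -0.1038, 0.1592]
tool_rot: [[1.0, -0.004, 0.001], [-0.004, -1.0, -0.001], [0.001, 0.001, -1.0]]
ft_force: [0.8, 0.5, 0.1]
grip_width: 0.0424
gripper_force: 0.0
```

Request:
move_arm(
  plan=[
    [0,0,0,0,4.5,0,0],
    [0,0,0,0,4.5,0,0],
    [0,0,0,0,4.5,0,0],
  ],
)

```text
time_s: 13.75
position: [0.6075, -0.1459, 0.1591]
tool_rot: [[1.0, -0.003, 0.0], [-0.003, -1.0, 0.0], [-0.0, -0.0, -1.0]]
ft_force: [0.0, 1.4, -0.4]
grip_width: 0.0429
gripper_force: 0.0
```

Run:
```python
from h import *
p=env.get_image("wrist")
o=env.observe();print(o["position"],o["tool_rot"].round(3),o["ft_force"],o["grip_width"],o["time_s"])
print(*see("full1_c",p,.059),"bay",*see("bay1",p,.059))
pickle.dump(p,open("w8.pkl","wb"));cv2.imwrite("pics/w8.png",p["color"][:,:,::-1])
```

```text
[ 0.60758185 -0.1448435   0.15918535] [[ 1.    -0.001 -0.   ]
 [-0.001 -1.     0.   ]
 [-0.    -0.    -1.   ]] [ 0.26989606 -0.29440296  0.346077  ] 0.04248205236532693 13.8
bay (0.96, array([205., 231.]), array([ 0.6059, -0.0651,  0.059 ])) (0.55, array([431., 231.]), array([ 0.6059, -0.2235,  0.059 ]))
```

View pics/w8.png

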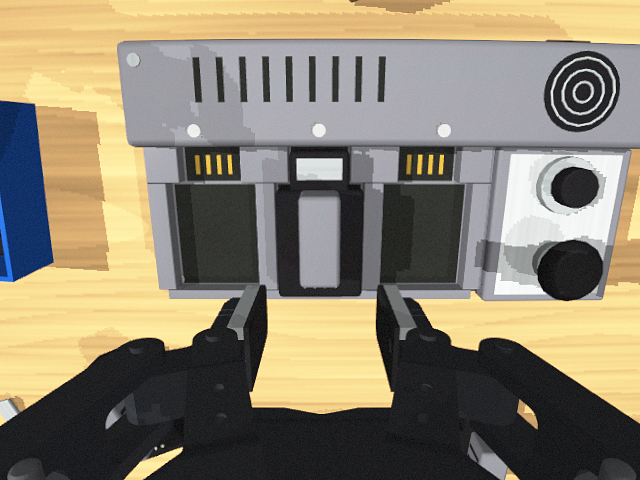

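Request:
move_arm(
  plan=[
    [0,0,0,-0.2,0,4.5,0],
    [0,0,0,-0.2,0,9,0],
    [0,0,0,-0.2,0,11,0],
    [0,0,0,-0.2,0,11.8,0],
    [0,0,0,-0.2,0,11.8,0],
  ],
)

```text
time_s: 14.4
position: [0.6058, -0.1443, 0.0413]
tool_rot: [[1.0, 0.0, -0.0], [0.0, -1.0, 0.0], [-0.0, -0.0, -1.0]]
ft_force: [0.0, 0.7, 1.3]
grip_width: 0.0424
gripper_force: 0.0
```

Request:
move_arm(
  plan=[
    [0,0,0,0,0,0,0],
    [0,0,0,0,0,0,-1],
    [0,0,0,0,0,0,-1],
    [0,0,0,0,0,0,-1],
    [0,0,0,0,0,0,-1],
  ],
)

```text
time_s: 14.9
position: [0.6062, -0.1453, 0.0426]
tool_rot: [[1.0, -0.001, 0.002], [-0.001, -1.0, -0.001], [0.002, 0.001, -1.0]]
ft_force: [-1.0, 2.0, 6.0]
grip_width: 0.0246
gripper_force: 79.9
```

Request:
move_arm(
  plan=[
    [0,0,0,0,0,-1,-1],
    [0,0,0,0,0,-2,-1],
    [0,0,0,0,0,-4,-1],
    [0,0,0,0,0,-8,-1],
    [0,0,0,0,0,-12,-1],
  ],
)

```text
time_s: 15.4
position: [0.605, -0.1451, 0.1626]
tool_rot: [[1.0, -0.001, -0.001], [-0.001, -1.0, 0.001], [-0.001, -0.001, -1.0]]
ft_force: [0.9, 0.1, -3.6]
grip_width: 0.0245
gripper_force: 79.1
```

Request:
move_arm(
  plan=[
    [0,0,0,1,-5,0,-1],
    [0,0,0,1,-10,0,-1],
    [0,0,0,2,-15,0,-1],
    [0,0,0,2,-20,0,-1],
    [0,0,0,2,-24,0,-1],
  ],
)

```text
time_s: 15.9
position: [0.6254, 0.0972, 0.1617]
tool_rot: [[1.0, -0.0, -0.0], [-0.0, -1.0, 0.0], [-0.0, -0.0, -1.0]]
ft_force: [0.9, -0.4, -2.8]
grip_width: 0.0244
gripper_force: 79.4
```

Request:
move_arm(
  plan=[
    [0,0,3.4,0.7,-4,0,-1],
    [0,0,3.4,0.7,-7,0,-1],
    [0,0,3.4,0.7,-10.5,0,-1],
    [0,0,3.4,0.7,-10.8,0,-1],
    [0,0,3.4,0.7,-10.8,0,-1],
  ],
)

```text
time_s: 16.4
position: [0.6326, 0.2034, 0.1614]
tool_rot: [[0.998, -0.059, -0.0], [-0.059, -0.998, -0.0], [-0.0, 0.0, -1.0]]
ft_force: [0.5, 0.0, -3.7]
grip_width: 0.0244
gripper_force: 79.6
```

Run:
```python
from h import *
p=env.get_image("wrist");p=env.get_image("wrist")
o=env.observe();print(o["position"],o["tool_rot"].round(3),o["ft_force"],o["grip_width"],o["time_s"])
print(*see("comp1",p,.033))
pickle.dump(p,open("w9.pkl","wb"));cv2.imwrite("pics/w9.png",p["color"][:,:,::-1])
for n in("w7","w9"):
    g=cv2.cvtColor(pickle.load(open(n+".pkl","rb"))["color"],7).astype(int);print(n,g[145:240:2,325].tolist())
```

```text
[0.63301558 0.20174973 0.16144484] [[ 0.998 -0.061 -0.   ]
 [-0.061 -0.998 -0.   ]
 [-0.     0.    -1.   ]] [ 0.4310529  -1.21768192 -3.76839471] 0.024701701090553946 16.5
(0.66, array([215., 215.]), array([0.6416, 0.2826, 0.033 ]))
w7 [111, 110, 115, 110, 94, 17, 16, 29, 29, 37, 37, 39, 33, 121, 206, 203, 205, 200, 207, 202, 198, 196, 198, 192, 191, 197, 197, 197, 200, 202, 201, 202, 168, 29, 34, 36, 38, 34, 34, 31, 30, 54, 73, 75, 76, 78, 77, 79]
w9 [111, 107, 111, 112, 110, 112, 16, 15, 24, 37, 34, 41, 38, 39, 35, 172, 200, 200, 201, 203, 203, 197, 198, 192, 193, 193, 192, 198, 194, 198, 200, 197, 201, 211, 51, 39, 37, 34, 35, 41, 35, 38, 30, 79, 69, 72, 79, 80]
```

View pics/w9.png

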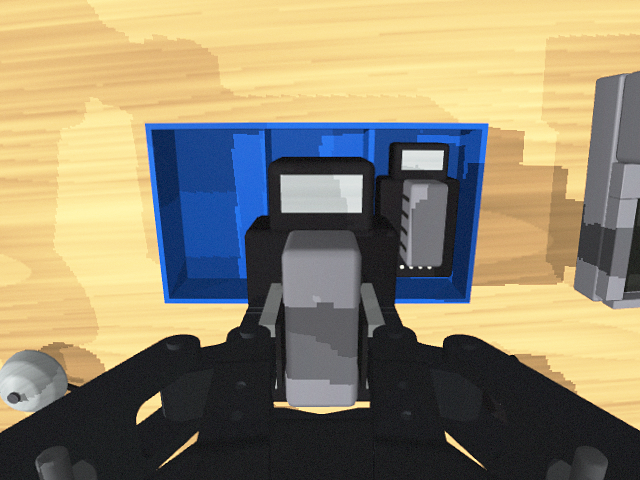

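Request:
move_arm(
  plan=[
    [0,0,0,0,-0.1,4,-1],
    [0,0,0,0,-0.1,8,-1],
    [0,0,0,0,-0.1,11,-1],
    [0,0,0,0,-0.1,13.5,-1],
    [0,0,0,0,-0.1,14,-1],
  ],
)

```text
time_s: 17.05
position: [0.6316, 0.2022, 0.0183]
tool_rot: [[0.998, -0.062, -0.006], [-0.062, -0.998, -0.001], [-0.006, 0.001, -1.0]]
ft_force: [-0.3, 0.2, -3.2]
grip_width: 0.0246
gripper_force: 79.6
```

Request:
move_arm(
  plan=[
    [0,0,0,0,0,0.2,-1],
    [0,0,0,0,0,0.4,-1],
    [0,0,0,0,0,0.5,-1],
    [0,0,0,0,0,0.5,-1],
  ],
)

```text
time_s: 17.45
position: [0.6335, 0.2037, 0.0172]
tool_rot: [[0.998, -0.061, 0.002], [-0.061, -0.998, 0.0], [0.001, -0.0, -1.0]]
ft_force: [-0.8, -0.7, -4.3]
grip_width: 0.0243
gripper_force: 79.6
```

Request:
move_arm(
  plan=[
    [0,0,0,0,0,0.2,-1],
    [0,0,0,0,0,0.2,-1],
    [0,0,0,0,0,0.2,-0.2],
    [0,0,0,0,0,0.2,-0.2],
  ],
)

```text
time_s: 17.85
position: [0.6335, 0.2038, 0.0149]
tool_rot: [[0.998, -0.06, 0.002], [-0.06, -0.998, 0.0], [0.002, -0.0, -1.0]]
ft_force: [0.3, -0.3, -0.7]
grip_width: 0.0338
gripper_force: 0.0
```

Request:
move_arm(
  plan=[
    [0,0,0,0,0,-4,-0.2],
    [0,0,0,0,0,-9,-0.1],
    [0,0,0,0,0,-14,0],
    [0,0,-8,-3,3,-15,0],
    [0,0,-16,-6,6,-15,0],
  ],
)

```text
time_s: 18.35
position: [0.5702, 0.1472, 0.1668]
tool_rot: [[0.975, 0.224, 0.006], [0.224, -0.975, 0.0], [0.006, 0.001, -1.0]]
ft_force: [1.1, -0.5, -1.0]
grip_width: 0.0427
gripper_force: 0.0
```

Request:
move_arm(
  plan=[
    [0,0,-8,-2,4,0,0],
    [0,0,-8,-6,6,0,0],
    [0,0,-8,-8,9,0,0],
    [0,0,-8,-8.5,15,0,0],
    [0,0,-8,-8.5,16,0,0],
  ],
)

```text
time_s: 18.85
position: [0.5214, -0.0304, 0.1648]
tool_rot: [[0.937, 0.348, 0.001], [0.348, -0.937, -0.001], [0.001, 0.002, -1.0]]
ft_force: [0.3, -0.6, -0.5]
grip_width: 0.0426
gripper_force: 0.0
```

```bash
cat >> h.py <<'E'
def rib(p,z=.058,lo=70,hi=140,cen=None,show=None):
    """grey rib-like blobs -> world centre, yaw, size"""
    c=p["color"].astype(int);g=c.mean(2);m=((g<60)&(np.ptp(c,axis=2)<40)).astype(np.uint8)
    out=[]
    for k in cv2.findContours(m,cv2.RETR_EXTERNAL,2)[0]:
        if cv2.contourArea(k)>1500:
            out.append(cv2.boundingRect(k))
    return out
E
python3 - <<'E'
from h import *
p=env.get_image("wrist");p=env.get_image("wrist")
o=env.observe();print(o["position"],o["tool_rot"].round(3),o["ft_force"],o["grip_width"],o["time_s"])
print(*see("empty1_c",p,.029))
pickle.dump(p,open("w10.pkl","wb"));cv2.imwrite("pics/w10.png",p["color"][:,:,::-1])
E
```

```text
[ 0.52178663 -0.02976252  0.16444106] [[ 0.938  0.347  0.001]
 [ 0.347 -0.938 -0.001]
 [ 0.001  0.001 -1.   ]] [ 0.57012441 -0.2823831  -0.44495746] 0.04263048558359864 18.95
(0.93, array([218., 299.]), array([0.4283, 0.0237, 0.029 ]))
```

View pics/w10.png

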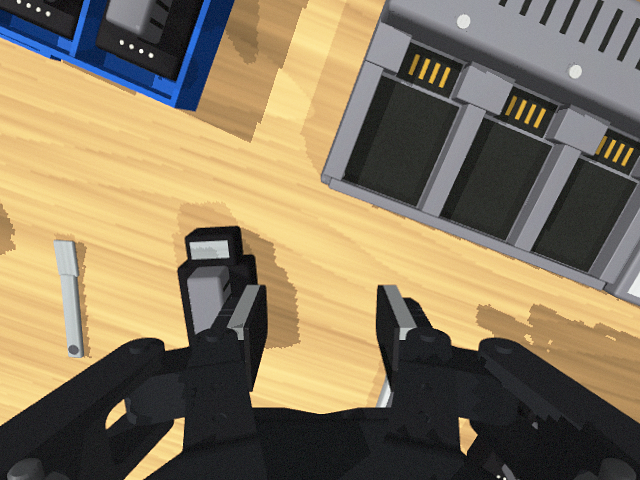

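Request:
move_arm(
  plan=[
    [0,0,0,-4,-3,-2,0],
    [0,0,0,-7,-6,-3.5,0],
    [0,0,0,-10,-8.3,-3.5,0],
    [0,0,0,-10,-8.3,-3.5,0],
    [0,0,0,-10,-8.3,-3.5,0],
  ],
)

```text
time_s: 19.5
position: [0.3985, 0.0164, 0.1997]
tool_rot: [[0.936, 0.352, 0.002], [0.352, -0.936, -0.0], [0.001, 0.001, -1.0]]
ft_force: [0.7, 0.6, 0.4]
grip_width: 0.0425
gripper_force: 0.0
```

```bash
python3 - <<'E'
s=open("h.py").read();s=s[:s.index("def rib(")]
s+='''
from scipy.optimize import minimize
def parts(z0):
    B=lambda x0,x1,h,a,b:np.array([[x,y,z] for x in(x0,x1) for y in(-h,h) for z in(a,b)],float)+[0,0,z0]
    return [B(-.048,.030,.030,0,.032),B(.030,.056,.020,0,.032),B(-.030,.030,.013,.032,.058)]
def sil(p,x,y,a,z0):
    m=np.zeros((480,640),np.uint8);c,s=np.cos(a),np.sin(a);R=np.array([[c,-s,0],[s,c,0],[0,0,1]])
    for P in parts(z0):
        u=proj(p,P@R.T+[x,y,0]);cv2.fillConvexPoly(m,cv2.convexHull((u*16).astype(np.int32)),1,shift=4)
    return m>0
def fit(p,mask,x,y,z0=0,yaws=range(-180,180,15)):
    def cost(v):
        s=sil(p,v[0],v[1],v[2],z0);return -(s&mask).sum()/max(1,(s|mask).sum())
    best=sorted((cost((x,y,np.radians(a))),a) for a in yaws)[:3]
    r=[minimize(cost,[x,y,np.radians(a)],method="Nelder-Mead",options=dict(initial_simplex=[[x,y,np.radians(a)],[x+.006,y,np.radians(a)],[x,y+.006,np.radians(a)],[x,y,np.radians(a+8)]])) for _,a in best]
    r=min(r,key=lambda q:q.fun);return r.x[:2].round(4),round(np.degrees(r.x[2]),1),round(-r.fun,3)
def empties(p,z0=0,cmin=.5):
    for d in env.outline_of("empty1",p):
        if d["conf"]<cmin: continue
        m=d["mask"];col=p["color"][m].astype(int).mean(0).round()
        v,u=np.nonzero(m);x,y,_=w(p,[(u.mean(),v.mean())],z0+.025)[0]
        print(round(d["conf"],2),d["bbox"],"rgb",col,"fit",*fit(p,m,x,y,z0))
'''
open("h.py","w").write(s)
E
python3 - <<'E'
from h import *
p=env.get_image("wrist");p=env.get_image("wrist")
o=env.observe();print(o["position"],o["tool_rot"].round(3),o["time_s"])
print(*see("empty1_c",p,.029));empties(p,0,.3)
pickle.dump(p,open("w11.pkl","wb"))
print("top");t=env.get_image("top");empties(t,0,.3)
E
```

```text
[0.3993529  0.01565443 0.19929978] [[ 0.936  0.351  0.001]
 [ 0.351 -0.936 -0.   ]
 [ 0.001  0.    -1.   ]] 19.6
(0.85, array([325., 175.]), array([0.4284, 0.0229, 0.029 ]))Traceback (most recent call last):
  File "<stdin>", line 4, in <module>
  File "h.py", line 33, in empties
    for d in env.outline_of("empty1",p):
             ~~~~~~~~~~~~~~^^^^^^^^^^^^
ValueError: it knows: bay, bell, comp, empty1, empty2, empty3, full1, full2, full3, multitool, pump, start, start_top, stop, stop_top, tirelever
```

```bash
sed -i 's/outline_of("empty1",p)/outline_of("empty1_c",p)/' h.py
python3 - <<'E'
from h import *
p=env.get_image("wrist")
empties(p,0,.3)
print("top");t=env.get_image("top");empties(t,0,.3)
E
```

```text
0.65 [322.8, 168.8, 72.0, 126.1] rgb [66. 65. 68.] fit [0.4279 0.0244] 24.0 0.948
0.46 [594.9, 329.2, 90.2, 113.2] rgb [38. 38. 39.] fit [ 0.3826 -0.2958] -3.3 0.969
top
```

Request:
move_arm(
  plan=[
    [0,0,-3.5,3,0.2,4,0],
    [0,0,-3.5,3,0.2,9,0],
    [0,0,-3.5,3,0.2,13,0],
    [0,0,-3.5,3,0.2,16,0],
    [0,0,-3.5,3,0.2,17,0],
  ],
)

```text
time_s: 20.35
position: [0.4261, 0.0243, 0.0265]
tool_rot: [[0.913, 0.407, -0.005], [0.407, -0.913, 0.001], [-0.004, -0.003, -1.0]]
ft_force: [0.5, 0.1, -0.0]
grip_width: 0.0425
gripper_force: 0.0
```

Request:
move_arm(
  plan=[
    [0,0,0,0,0,0.8,0],
    [0,0,0,0,0,1.7,0],
    [0,0,0,0,0,1.7,0],
    [0,0,0,0,0,1.7,0],
  ],
)

```text
time_s: 20.75
position: [0.4276, 0.024, 0.0126]
tool_rot: [[0.913, 0.407, 0.001], [0.407, -0.913, -0.0], [0.001, 0.0, -1.0]]
ft_force: [-0.1, 1.2, 0.9]
grip_width: 0.0428
gripper_force: 0.0
```

Request:
move_arm(
  plan=[
    [0,0,0,0,0,0,-1],
    [0,0,0,0,0,0,-1],
    [0,0,0,0,0,0,-1],
    [0,0,0,0,0,0,-1],
  ],
)

```text
time_s: 21.15
position: [0.4277, 0.024, 0.013]
tool_rot: [[0.913, 0.407, 0.002], [0.407, -0.913, -0.0], [0.001, 0.001, -1.0]]
ft_force: [-0.7, -0.1, 5.3]
grip_width: 0.0247
gripper_force: 79.7
```

Request:
move_arm(
  plan=[
    [0,0,0,0,0,-2,-1],
    [0,0,0,0,0,-6,-1],
    [0,0,0,0,0,-10,-1],
    [0,0,0,0,0,-15,-1],
    [0,0,0,0,0,-15,-1],
  ],
)

```text
time_s: 21.65
position: [0.4297, 0.0237, 0.1675]
tool_rot: [[0.913, 0.407, 0.011], [0.407, -0.913, -0.002], [0.009, 0.007, -1.0]]
ft_force: [-0.3, 0.3, -5.7]
grip_width: 0.0244
gripper_force: 80.0
```

```bash
cat >> h.py <<'E'
def inhand(p):
    """label top/bottom rows and left/right cols of a held pack"""
    g=cv2.cvtColor(p["color"],7).astype(float);o=[]
    for c in (305,325,345):
        k=g[130:250,c];b=k>130
        i=[r for r in range(1,len(k)) if b[r] and not b[r-1] and k[r-3]<70]
        j=[r for r in range(1,len(k)-3) if b[r-1] and not b[r] and k[r+2]<70]
        o.append((i and 130+i[-1]-(k[i[-1]]-130)/(k[i[-1]]-k[i[-1]-1]),j and 130+j[-1]-(130-k[j[-1]])/(k[j[-1]-1]-k[j[-1]])))
    r=g[190,250:390];b=np.nonzero(r>130)[0]
    return np.round([[float(a or 0) for a in x] for x in o],1).tolist(),250+b.min(),250+b.max()
E
python3 - <<'E'
from h import *
for n in("w7","w9"): print(n,inhand(pickle.load(open(n+".pkl","rb"))))
p=env.get_image("wrist");p=env.get_image("wrist");print(inhand(p))
o=env.observe();print(o["position"],o["tool_rot"].round(3),o["ft_force"],o["grip_width"],o["time_s"])
E
```

```text
w7 ([[171.2, 209.5], [171.1, 209.4], [171.0, 209.5]], np.int64(281), np.int64(389))
w9 ([[174.5, 212.3], [174.5, 212.3], [174.3, 212.2]], np.int64(281), np.int64(361))
([[169.2, 206.9], [169.5, 207.1], [169.5, 207.0]], np.int64(250), np.int64(389))
[0.4269478  0.02419756 0.16226147] [[ 0.913  0.407  0.001]
 [ 0.407 -0.913 -0.   ]
 [ 0.001  0.001 -1.   ]] [-0.71994558  0.10382825 -5.72106424] 0.024311364560345848 21.75
```

Request:
move_arm(
  plan=[
    [0,0,8,4,3,0,-1],
    [0,0,16,7,6,0,-1],
    [0,0,24,10,10,0,-1],
    [0,0,24,12.4,14,0,-1],
    [0,0,24,12.4,15.6,0,-1],
  ],
)

```text
time_s: 22.25
position: [0.6061, -0.0699, 0.1582]
tool_rot: [[1.0, -0.001, -0.004], [-0.001, -1.0, 0.001], [-0.004, -0.001, -1.0]]
ft_force: [-0.3, 0.0, -5.1]
grip_width: 0.0243
gripper_force: 79.8
```

Run:
```python
from h import *
p=env.get_image("wrist");p=env.get_image("wrist");p=env.get_image("wrist");print(inhand(p))
o=env.observe();print(o["position"],o["tool_rot"].round(4),o["ft_force"],o["time_s"])
```

```text
([[168.9, 207.2], [169.1, 207.3], [169.2, 207.3]], np.int64(250), np.int64(380))
[ 0.60301863 -0.06818537  0.15934638] [[ 1.0e+00 -6.0e-04 -5.1e-03]
 [-6.0e-04 -1.0e+00  1.7e-03]
 [-5.1e-03 -1.7e-03 -1.0e+00]] [-0.8934755   0.38688673 -3.87600131] 22.4
```

Request:
move_arm(
  plan=[
    [0,0,0,0.1,-0.1,4,-1],
    [0,0,0,0.1,-0.1,8,-1],
    [0,0,0,0.1,-0.1,9.5,-1],
    [0,0,0,0.1,-0.1,9.5,-1],
    [0,0,0,0.1,-0.1,9.5,-1],
  ],
)

```text
time_s: 22.9
position: [0.6047, -0.0662, 0.0677]
tool_rot: [[1.0, 0.001, -0.0], [0.001, -1.0, 0.0], [-0.0, -0.0, -1.0]]
ft_force: [0.6, -0.5, -3.3]
grip_width: 0.0247
gripper_force: 79.7
```

Request:
move_arm(
  plan=[
    [0,0,0,0,0,0,-1],
    [0,0,0,0,0,0,-1],
  ],
)

```text
time_s: 23.1
position: [0.6055, -0.0669, 0.0686]
tool_rot: [[1.0, 0.001, 0.002], [0.001, -1.0, -0.001], [0.002, 0.001, -1.0]]
ft_force: [-0.3, -0.5, -4.7]
grip_width: 0.0244
gripper_force: 79.7
```

Request:
move_arm(
  plan=[
    [0,0,0,-0.15,0,0.5,-1],
    [0,0,0,-0.15,0.03,1.0,-1],
    [0,0,0,-0.15,0.03,1.4,-1],
    [0,0,0,-0.15,0.03,1.7,-1],
    [0,0,0,-0.15,0.03,1.7,-1],
  ],
)

```text
time_s: 23.6
position: [0.6034, -0.0671, 0.0497]
tool_rot: [[1.0, 0.0, -0.001], [0.0, -1.0, 0.0], [-0.001, -0.0, -1.0]]
ft_force: [-0.1, 0.9, -4.4]
grip_width: 0.0243
gripper_force: 79.8
```

Request:
move_arm(
  plan=[
    [0,0,0,0,0,0.3,-1],
    [0,0,0,0,0,0.6,-1],
    [0,0,0,0,0,0.8,-1],
    [0,0,0,0,0,0.8,-1],
  ],
)

```text
time_s: 24.0
position: [0.6036, -0.0672, 0.0431]
tool_rot: [[1.0, 0.001, 0.001], [0.001, -1.0, -0.0], [0.001, 0.0, -1.0]]
ft_force: [-3.6, 0.7, 4.5]
grip_width: 0.0246
gripper_force: 80.8
```

Request:
move_arm(
  plan=[
    [0,0,0,0,0,0,0],
    [0,0,0,0,0,0,0],
    [0,0,0,0,0,-2,0],
    [0,0,0,0,0,-7,0],
    [0,0,0,0,0,-12,0],
  ],
)

```text
time_s: 24.5
position: [0.6033, -0.0672, 0.1633]
tool_rot: [[1.0, 0.0, -0.001], [0.0, -1.0, 0.0], [-0.001, -0.0, -1.0]]
ft_force: [1.1, 0.1, -0.0]
grip_width: 0.0429
gripper_force: 0.0
```

Request:
move_arm(
  plan=[
    [0,0,0,-4,-3,-2,0],
    [0,0,0,-9,-5,-4,0],
    [0,0,0,-13,-9,-6,0],
    [0,0,0,-16,-12,-8,0],
    [0,0,0,-16,-12,-8,0],
  ],
)

```text
time_s: 25.0
position: [0.4416, 0.0547, 0.2445]
tool_rot: [[1.0, 0.002, 0.004], [0.002, -1.0, -0.0], [0.004, 0.0, -1.0]]
ft_force: [0.4, -0.3, -0.0]
grip_width: 0.0425
gripper_force: 0.0
```

Run:
```python
from h import *
p=env.get_image("wrist");p=env.get_image("wrist")
o=env.observe();print(o["position"],o["tool_rot"].round(3),o["time_s"])
empties(p,0,.3)
print("top");t=env.get_image("top");empties(t,0,.2);print(*see("empty1_c",t,.029,.2))
print("bay1",w(t,[(187,243)],.03),[(d["conf"],d["bbox"]) for d in env.outline_of("tirelever",t)][:2])
```

```text
[0.44311645 0.05373675 0.24373744] [[ 1.     0.003  0.004]
 [ 0.003 -1.    -0.   ]
 [ 0.004  0.    -1.   ]] 25.1
0.87 [467.9, 40.2, 85.7, 80.0] rgb [49. 48. 50.] fit [ 0.6107 -0.0792] -1.0 0.956
top
0.81 [329.5, 154.5, 23.3, 39.4] rgb [63. 64. 70.] fit [ 0.6102 -0.0683] -0.3 0.933
(0.95, array([329., 153.]), array([ 0.6147, -0.0687,  0.029 ]))
bay1 [[0.39192448 0.29989842 0.03      ]] [(0.53, [375.4, 143.2, 139.6, 77.8]), (0.39, [188.7, 242.5, 47.6, 41.6])]
```

Request:
move_arm(
  plan=[
    [0,0,0,-2,-5,0,0],
    [0,0,0,-4,-10,0,0],
    [0,0,0,-5,-14.5,0,0],
    [0,0,0,-6,-19,0,0],
    [0,0,0,-7,-23,0,0],
  ],
)

```text
time_s: 25.85
position: [0.3733, 0.2846, 0.2416]
tool_rot: [[1.0, 0.0, -0.001], [0.0, -1.0, -0.0], [-0.001, 0.0, -1.0]]
ft_force: [1.8, 0.1, 0.6]
grip_width: 0.0426
gripper_force: 0.0
```

Run:
```python
from h import *
p=env.get_image("wrist");p=env.get_image("wrist")
o=env.observe();print(o["position"],o["tool_rot"].round(3),o["time_s"])
empties(p,0,.3);print(*see("empty1_c",p,.029,.2))
```

```text
[0.37267937 0.28594134 0.24132959] [[ 1.     0.005 -0.002]
 [ 0.005 -1.     0.   ]
 [-0.002 -0.    -1.   ]] 25.95
```

Run:
```python
from h import *
p=env.get_image("wrist");pickle.dump(p,open("w12.pkl","wb"))
for t in("empty1_c","empty2_c","full1_c"):
    for d in env.outline_of(t,p):
        m=d["mask"];v,u=np.nonzero(m);x,y,_=w(p,[(u.mean(),v.mean())],.025)[0]
        print(t,d["conf"],d["bbox"],fit(p,m,x,y))
g=p["color"].astype(int);m=((g.max(2)<55)).astype(np.uint8)
n,l,s,c=cv2.connectedComponentsWithStats(m)
for i in range(1,n):
    if s[i,4]>300: print(s[i],c[i].round())
```

```text
full1_c 0.27 [119.8, 71.3, 80.0, 70.7] (array([0.4908, 0.4666]), np.float64(-101.5), np.float64(0.444))
[ 244  126  115  103 3526] [298. 177.]
[    0   286   640   194 68966] [321. 415.]
```

```bash
cat >> h.py <<'E'
def dark(p,box):
    """fit a pack to the uncoloured pixels in box (c0,r0,c1,r1)"""
    g=p["color"].astype(int);m=((g[...,0]-g[...,2])<22).astype(np.uint8)
    k=np.zeros_like(m);c0,r0,c1,r1=box;k[r0:r1,c0:c1]=m[r0:r1,c0:c1]
    n,l,s,c=cv2.connectedComponentsWithStats(cv2.morphologyEx(k,cv2.MORPH_OPEN,np.ones((3,3))))
    i=1+np.argmax(s[1:,4]);m=l==i;x,y,_=w(p,[c[i]],.025)[0]
    print(s[i],fit(p,m,x,y))
E
python3 - <<'E'
from h import *
dark(pickle.load(open("w12.pkl","rb")),(230,110,375,245))
E
```

```text
[ 244  126  114  103 6101] (array([0.3968, 0.3016]), np.float64(-53.2), np.float64(0.942))
```

Request:
move_arm(
  plan=[
    [0,0,-8.5,0,0,0,0],
    [0,0,-17,0,0,0,0],
    [0,0,-25.5,0,0,0,0],
    [0,0,-34,0,0,0,0],
    [0,0,-42.5,0,0,0,0],
  ],
)

```text
time_s: 26.75
position: [0.374, 0.2817, 0.2423]
tool_rot: [[0.734, 0.679, 0.0], [0.679, -0.734, -0.0], [0.0, 0.0, -1.0]]
ft_force: [0.1, -1.0, -0.4]
grip_width: 0.0426
gripper_force: 0.0
```

Request:
move_arm(
  plan=[
    [0,0,-8.5,0,0,0,0],
    [0,0,-17,0,0,0,0],
    [0,0,-25.5,0,0,0,0],
    [0,0,-34,0,0,0,0],
    [0,0,-42.5,0,0,0,0],
  ],
)

```text
time_s: 27.25
position: [0.374, 0.2817, 0.2423]
tool_rot: [[0.083, 0.997, 0.0], [0.997, -0.083, -0.0], [-0.0, 0.0, -1.0]]
ft_force: [-0.1, 0.3, -0.3]
grip_width: 0.0425
gripper_force: 0.0
```

Request:
move_arm(
  plan=[
    [0,0,-8.5,0,0,0,0],
    [0,0,-17,0,0,0,0],
    [0,0,-25.5,0,0,0,0],
    [0,0,-34,0,0,0,0],
    [0,0,-41.5,0,0,0,0],
  ],
)

```text
time_s: 27.75
position: [0.374, 0.2817, 0.2423]
tool_rot: [[-0.598, 0.801, 0.0], [0.801, 0.598, -0.0], [-0.0, 0.0, -1.0]]
ft_force: [0.1, -0.2, -0.0]
grip_width: 0.0428
gripper_force: 0.0
```

Run:
```python
from h import *
p=env.get_image("wrist");p=env.get_image("wrist");p=env.get_image("wrist");pickle.dump(p,open("w13.pkl","wb"))
o=env.observe();R=o["tool_rot"];print(o["position"],R.round(3),o["time_s"],o["q"].round())
print(proj(p,[(.397,.3016,.03)]))
empties(p,0,.3);print(R.T@(np.array([.397,.3016,.0125])-o["position"]))
try: dark(p,(200,100,440,285))
except Exception as e:print(e)
```

```text
[0.37383265 0.28193776 0.24227952] [[-0.592  0.806  0.   ]
 [ 0.806  0.592 -0.   ]
 [-0.     0.    -1.   ]] 27.9 [ 22.  12.  83.  -0.  85. -14.]
[[353.2909351  200.00543135]]
[0.00215579 0.03030805 0.22977975]
[ 324  148   62  107 5883] (array([0.397, 0.302]), np.float64(-53.4), np.float64(0.939))
```

Request:
move_arm(
  plan=[
    [0,0,-0.4,0.2,3,4,0],
    [0,0,-0.4,0.2,3,8,0],
    [0,0,-0.4,0.2,3,12,0],
    [0,0,-0.4,0.2,3,16,0],
    [0,0,-0.4,0.2,3,19,0],
  ],
)

```text
time_s: 28.45
position: [0.3959, 0.3015, 0.0502]
tool_rot: [[-0.598, 0.802, -0.002], [0.802, 0.598, -0.001], [0.0, -0.002, -1.0]]
ft_force: [0.3, 0.2, 0.6]
grip_width: 0.0428
gripper_force: 0.0
```

Request:
move_arm(
  plan=[
    [0,0,0,0,0,2,0],
    [0,0,0,0,0,3,0],
    [0,0,0,0,0,3.95,0],
    [0,0,0,0,0,3.95,0],
  ],
)

```text
time_s: 28.85
position: [0.3963, 0.302, 0.0124]
tool_rot: [[-0.6, 0.8, -0.001], [0.8, 0.6, -0.0], [0.0, -0.001, -1.0]]
ft_force: [0.2, -0.8, 0.3]
grip_width: 0.0431
gripper_force: 0.0
```

Run:
```python
from h import *
o=env.observe();R=o["tool_rot"];print(o["position"],o["ft_force"],R.T@(np.array([.397,.302,.0125])-o["position"]))
```

```text
[0.39633852 0.3019799  0.01237993] [ 0.17793299 -0.79367722  0.27778754] [-0.00038069  0.00054123 -0.00012047]
```

Request:
move_arm(
  plan=[
    [0,0,0,0,0,0,-1],
    [0,0,0,0,0,0,-1],
    [0,0,0,0,0,0,-1],
    [0,0,0,0,0,0,-1],
  ],
)

```text
time_s: 29.25
position: [0.3971, 0.3025, 0.0139]
tool_rot: [[-0.601, 0.799, 0.002], [0.799, 0.601, 0.001], [-0.001, 0.003, -1.0]]
ft_force: [0.2, -0.4, 7.1]
grip_width: 0.0241
gripper_force: 80.1
```

Request:
move_arm(
  plan=[
    [0,0,0,0,0,-2,-1],
    [0,0,0,0,0,-6,-1],
    [0,0,0,0,0,-10,-1],
    [0,0,0,0,0,-15,-1],
    [0,0,0,0,0,-15,-1],
  ],
)

```text
time_s: 29.75
position: [0.3985, 0.3033, 0.1686]
tool_rot: [[-0.601, 0.799, 0.011], [0.799, 0.601, 0.005], [-0.003, 0.011, -1.0]]
ft_force: [0.4, 0.4, -4.3]
grip_width: 0.0246
gripper_force: 80.1
```

```bash
cat >> h.py <<'E'
def ribend(p):
    g=cv2.GaussianBlur(cv2.cvtColor(p["color"],7),(5,3),0).astype(float);o=[]
    for c in (310,318,326,334):
        k=g[:,c];o.append([r for r in range(205,262) if k[r]>52 and k[r-1]<=52][-1:])
    return o
E
python3 - <<'E'
from h import *
for n in("w7","w9"): print(n,ribend(pickle.load(open(n+".pkl","rb"))))
p=env.get_image("wrist");p=env.get_image("wrist");pickle.dump(p,open("w14.pkl","wb"));print(ribend(p))
g=cv2.cvtColor(p["color"],7);print(g[150:262:2,322].tolist())
o=env.observe();print(o["position"],o["tool_rot"].round(3),o["ft_force"],o["grip_width"],o["time_s"])
E
```

```text
w7 [[228], [228], [228], [228]]
w9 [[230], [230], [230], [230]]
[[230], [230], [230], [230]]
[205, 205, 201, 203, 206, 212, 215, 210, 209, 208, 210, 215, 185, 23, 29, 29, 20, 27, 32, 39, 32, 33, 39, 41, 39, 40, 34, 35, 26, 34, 31, 36, 40, 39, 35, 29, 37, 31, 40, 31, 68, 87, 83, 86, 86, 89, 86, 91, 88, 101, 119, 134, 125, 127, 126, 130]
[0.39602211 0.30205668 0.16294236] [[-0.601  0.799  0.001]
 [ 0.799  0.601  0.   ]
 [-0.     0.001 -1.   ]] [-0.28555962 -0.59244353 -4.53332564] 0.024866497176441505 29.85
```

Run:
```python
from h import *
o=env.observe()
p=pickle.load(open("w14.pkl","rb"))
R=np.array(p["R"]);c=-R.T@np.array(p["t"])
X=o["tool_rot"][:,0];P=o["position"]
for e in(-.002,0,.002):
    print(e,proj(p,[P+(.030+e)*X+[0,0,.0455],P+(.048+e)*X+[0,0,.0195],P+(.056+e)*X+[0,0,.0195],P+(.056+e)*X+[0,0,-.0125]]).round(1).tolist())
for n in("w7","w9"):
    g=cv2.cvtColor(pickle.load(open(n+".pkl","rb"))["color"],7).astype(int);print(n,g[150:162,322])
g=cv2.cvtColor(p["color"],7).astype(int);print(g[170:182,322])
```

```text
-0.002 [[321.5, 251.6], [321.1, 185.7], [321.1, 164.2], [320.7, 158.6]]
0 [[321.5, 245.7], [321.1, 180.3], [321.1, 158.7], [320.7, 154.1]]
0.002 [[321.5, 239.8], [321.1, 175.0], [321.1, 153.3], [320.7, 149.5]]
w7 [78 78 78 66 17 17 18 17 29 35 29 33]
w9 [109 108 108 112 108 110  94  12  18  17  22  25]
[210 210 215 220 185  84  23  26  29  44  29  23]
```

Request:
move_arm(
  plan=[
    [0,0,-5,-4.5,-0.8,0,-1],
    [0,0,-10,-9,-1.6,0,-1],
    [0,0,-15,-13,-2.4,0,-1],
    [0,0,-20,-17,-3.1,0,-1],
    [0,0,-25.5,-19.8,-3.6,0,-1],
  ],
)

```text
time_s: 30.35
position: [0.4863, 0.1199, 0.1605]
tool_rot: [[-0.887, 0.461, -0.004], [0.461, 0.887, -0.0], [0.004, -0.002, -1.0]]
ft_force: [0.1, 0.5, -3.7]
grip_width: 0.0242
gripper_force: 80.0
```

Request:
move_arm(
  plan=[
    [0,0,-6,-3.5,-2.6,0,-1],
    [0,0,-12,-7,-5.2,0,-1],
    [0,0,-18,-10,-7.6,0,-1],
    [0,0,-24,-13,-9.8,0,-1],
    [0,0,-27.6,-15,-11.4,0,-1],
  ],
)

```text
time_s: 30.85
position: [0.5665, -0.0503, 0.16]
tool_rot: [[-1.0, -0.003, -0.004], [-0.003, 1.0, 0.001], [0.004, 0.001, -1.0]]
ft_force: [-0.6, 0.2, -4.8]
grip_width: 0.0246
gripper_force: 80.0
```

Request:
move_arm(
  plan=[
    [0,0,0,-1.8,-4.5,0,-1],
    [0,0,0,-3.8,-9,0,-1],
    [0,0,0,-3.8,-9.7,0,-1],
    [0,0,0,-3.8,-9.7,0,-1],
  ],
)

```text
time_s: 31.25
position: [0.6038, -0.1463, 0.1598]
tool_rot: [[-1.0, 0.002, -0.005], [0.002, 1.0, 0.002], [0.005, 0.002, -1.0]]
ft_force: [-0.5, 0.7, -3.7]
grip_width: 0.0243
gripper_force: 80.3
```

Run:
```python
from h import *
p=env.get_image("wrist");p=env.get_image("wrist");p=env.get_image("wrist");print(ribend(p))
o=env.observe();print(o["position"],o["tool_rot"].round(4),o["ft_force"],o["grip_width"],o["time_s"],o["q"].round())
```

```text
[[230], [230], [230], [230]]
[ 0.60406221 -0.14374997  0.16175781] [[-1.     -0.0015 -0.0022]
 [-0.0015  1.      0.0014]
 [ 0.0022  0.0014 -1.    ]] [ 0.17572702 -0.34198251 -3.45623223] 0.024328341810980134 31.4 [ -24.   31.   67.    0.   82. -114.]
```

Request:
move_arm(
  plan=[
    [0,0,0,0,0,4,-1],
    [0,0,0,0,0,8,-1],
    [0,0,0,0,0,9.3,-1],
    [0,0,0,0,0,9.3,-1],
    [0,0,0,0,0,9.3,-1],
  ],
)

```text
time_s: 31.9
position: [0.6057, -0.1451, 0.0716]
tool_rot: [[-1.0, -0.001, 0.002], [-0.001, 1.0, -0.001], [-0.002, -0.001, -1.0]]
ft_force: [0.1, -0.1, -3.9]
grip_width: 0.0243
gripper_force: 80.2
```

Request:
move_arm(
  plan=[
    [0,0,0,0,0,0,-1],
    [0,0,0,0,0,0,-1],
  ],
)

```text
time_s: 32.1
position: [0.6055, -0.1454, 0.0714]
tool_rot: [[-1.0, -0.001, 0.003], [-0.001, 1.0, -0.001], [-0.003, -0.001, -1.0]]
ft_force: [0.1, 0.4, -4.7]
grip_width: 0.025
gripper_force: 80.2
```

Request:
move_arm(
  plan=[
    [0,0,0,0,0,0,-1],
    [0,0,0,0,0,0,-1],
  ],
)

```text
time_s: 32.3
position: [0.6049, -0.1453, 0.0702]
tool_rot: [[-1.0, -0.0, 0.001], [-0.0, 1.0, -0.0], [-0.001, -0.0, -1.0]]
ft_force: [0.1, -0.1, -4.1]
grip_width: 0.0245
gripper_force: 80.2
```

Request:
move_arm(
  plan=[
    [0,0,0,0.05,0,0.7,-1],
    [0,0,0,0.05,0,1.2,-1],
    [0,0,0,0.05,0,1.6,-1],
    [0,0,0,0.05,0,2.0,-1],
    [0,0,0,0.05,0,2.0,-1],
  ],
)

```text
time_s: 32.8
position: [0.6084, -0.1456, 0.053]
tool_rot: [[-1.0, -0.0, 0.011], [-0.0, 1.0, -0.002], [-0.011, -0.002, -1.0]]
ft_force: [9.5, 4.1, 13.1]
grip_width: 0.0246
gripper_force: 84.1
```

Request:
move_arm(
  plan=[
    [0,0,0,0,0,0.3,-1],
    [0,0,0,0,0,0.6,-1],
    [0,0,0,0,0,0.8,-1],
    [0,0,0,0,0,0.8,-1],
  ],
)

```text
time_s: 33.2
position: [0.6106, -0.1459, 0.0499]
tool_rot: [[-1.0, -0.0, 0.019], [-0.001, 1.0, -0.005], [-0.019, -0.005, -1.0]]
ft_force: [6.1, 7.5, 42.9]
grip_width: 0.0248
gripper_force: 89.5
```

Request:
move_arm(
  plan=[
    [0,0,0,0,0,-1,-1],
    [0,0,0,0,0,-2.8,-1],
    [0,0,0,0,0,-2.8,-1],
    [0,0,0,0,0,-2.8,-1],
  ],
)

```text
time_s: 33.6
position: [0.6039, -0.1451, 0.0688]
tool_rot: [[-1.0, -0.0, -0.001], [-0.0, 1.0, 0.0], [0.001, 0.0, -1.0]]
ft_force: [-0.4, 0.4, -4.0]
grip_width: 0.0243
gripper_force: 83.0
```

Run:
```python
from h import *
p=env.get_image("wrist");p=env.get_image("wrist");p=env.get_image("wrist");print(ribend(p));pickle.dump(p,open("w15.pkl","wb"))
o=env.observe();print(o["position"],o["tool_rot"].round(4),o["ft_force"],o["wrist_torque"])
g=cv2.cvtColor(p["color"],7).astype(int);print(g[168:182,322]);
for r in(190,200,210):
    k=g[r];print(r,[c for c in range(200,440) if abs(k[c]-k[c-1])>25])
g=cv2.cvtColor(pickle.load(open("w7.pkl","rb"))["color"],7).astype(int)
for r in(225,235,245):
    k=g[r];print(r,[c for c in range(200,440) if abs(k[c]-k[c-1])>25])
```

```text
[[227], [227], [227], [227]]
[ 0.60369846 -0.14504429  0.06839119] [[-1.0e+00 -4.0e-04 -2.1e-03]
 [-4.0e-04  1.0e+00  9.0e-04]
 [ 2.1e-03  9.0e-04 -1.0e+00]] [ 0.21364084  0.35799363 -4.06162875] [ 0.03764793 -0.05665265 -0.05625553]
[30 24 28 43 55 41 18 21 19 22 22 27 32 34]
190 [229, 239, 240, 404, 405, 418, 419]
200 [229, 240, 241, 404, 417, 418]
210 [230, 241, 242, 288, 289, 290, 294, 295, 296, 308, 309, 310, 314, 315, 328, 329, 330, 335, 336, 348, 349, 350, 355, 356, 403, 416, 417]
225 [230, 249, 394, 395, 425]
235 [231, 244, 287, 288, 399, 400, 424]
245 [232, 245, 284, 398, 399, 424]
```

Request:
move_arm(
  plan=[
    [0,0,0,-0.15,-0.05,0.5,-1],
    [0,0,0,-0.15,-0.05,1.0,-1],
    [0,0,0,-0.15,-0.05,1.3,-1],
    [0,0,0,-0.15,-0.05,1.5,-1],
    [0,0,0,-0.15,-0.05,1.5,-1],
  ],
)

```text
time_s: 34.25
position: [0.6056, -0.1457, 0.0543]
tool_rot: [[-1.0, -0.0, -0.001], [-0.0, 1.0, 0.0], [0.001, 0.0, -1.0]]
ft_force: [0.3, -0.3, -4.4]
grip_width: 0.0247
gripper_force: 83.0
```

Run:
```python
from h import *
o=env.observe();print(o["position"],o["tool_rot"][:,2].round(4),o["ft_force"],o["wrist_torque"])
```

```text
[ 0.60561894 -0.14565119  0.05430934] [-6.e-04  3.e-04 -1.e+00] [ 0.27768007 -0.32574967 -4.41735657] [-0.03816225 -0.01680621  0.02797136]
```

Request:
move_arm(
  plan=[
    [0,0,0,0,0,0.2,-1],
    [0,0,0,0,0,0.4,-1],
    [0,0,0,0,0,0.4,-1],
  ],
)

```text
time_s: 34.55
position: [0.6058, -0.1457, 0.0508]
tool_rot: [[-1.0, -0.0, 0.0], [-0.0, 1.0, -0.0], [-0.0, -0.0, -1.0]]
ft_force: [0.4, -0.3, -4.5]
grip_width: 0.0247
gripper_force: 83.1
```

Run:
```python
from h import *
o=env.observe();print(o["position"],o["tool_rot"][:,2].round(4),o["ft_force"],o["wrist_torque"])
```

```text
[ 0.60582741 -0.1457289   0.05075449] [ 2.e-04 -1.e-04 -1.e+00] [ 0.39645455 -0.28743815 -4.45136928] [ 0.02141275 -0.09941809 -0.00926909]
```

Better than before – free at .0508. Continue.

Request:
move_arm(
  plan=[
    [0,0,0,0,0,0.2,-1],
    [0,0,0,0,0,0.4,-1],
    [0,0,0,0,0,0.6,-1],
    [0,0,0,0,0,0.6,-1],
  ],
)

```text
time_s: 34.95
position: [0.6063, -0.1458, 0.0503]
tool_rot: [[-1.0, -0.001, 0.004], [-0.001, 1.0, -0.002], [-0.004, -0.002, -1.0]]
ft_force: [-14.0, 4.9, 36.0]
grip_width: 0.0247
gripper_force: 88.4
```

Run:
```python
from h import *
o=env.observe();print(o["position"],o["tool_rot"][:,2].round(4),o["ft_force"],o["wrist_torque"])
```

```text
[ 0.60625066 -0.14582611  0.05025434] [ 0.0038 -0.0022 -1.    ] [-14.03915591   4.9181258   35.95833352] [0.99891679 2.56635036 0.01557033]
```

Run:
```python
from h import *
p=env.get_image("wrist");pickle.dump(p,open("w16.pkl","wb"))
for n in("w14","w15","w16"):
    g=cv2.cvtColor(pickle.load(open(n+".pkl","rb"))["color"],7).astype(int);print(n)
    for r in(190,200,215,250):
        k=g[r];print(r,[c for c in range(220,420) if abs(k[c]-k[c-2])>25])
    k=g[:,322];print([r for r in range(140,420) if abs(k[r]-k[r-2])>18])
```

```text
w14
190 [243, 244, 400, 401, 402]
200 [243, 244, 245, 399, 400, 401]
215 [244, 245, 246, 398, 399, 400, 401]
250 [246, 247, 248, 284, 285, 359, 360, 361, 397, 398, 399]
[174, 175, 176, 177, 181, 230, 231, 232, 251, 337, 338, 405, 406, 409, 410, 411]
w15
190 [229, 230, 239, 240, 241, 404, 405, 406, 418, 419]
200 [229, 230, 231, 240, 241, 242, 404, 405, 417, 418, 419]
215 [230, 231, 232, 241, 242, 243, 402, 403, 404, 416, 417, 418]
250 [232, 233, 244, 245, 246, 284, 285, 360, 361, 362, 399, 400, 401, 414, 415, 416]
[141, 142, 153, 154, 155, 158, 159, 162, 163, 164, 166, 171, 172, 174, 175, 227, 228, 256, 257, 258, 259, 278, 279, 280, 358, 359, 399, 400, 401, 403, 413, 414, 415]
w16
190 [221, 222, 239, 240, 241, 405, 406]
200 [221, 222, 223, 240, 241, 242, 404, 405]
215 [223, 224, 241, 242, 243, 403, 404]
250 [225, 226, 244, 245, 246, 283, 284, 285, 360, 361, 362, 400, 401]
[149, 150, 151, 154, 155, 156, 159, 160, 161, 162, 163, 172, 174, 227, 228, 256, 257, 258, 259, 260, 279, 280, 281, 358, 359, 399, 400, 401, 414, 415]
```

Request:
move_arm(
  plan=[
    [0,0,0,0,0,-0.4,-1],
    [0,0,0,0,0,-0.5,-1],
    [0,0,0,0,0,-0.5,-1],
  ],
)

```text
time_s: 35.3
position: [0.6062, -0.1459, 0.0505]
tool_rot: [[-1.0, -0.001, 0.001], [-0.001, 1.0, -0.001], [-0.001, -0.001, -1.0]]
ft_force: [-1.2, 1.8, 5.9]
grip_width: 0.0248
gripper_force: 84.3
```

Run:
```python
from h import *
o=env.observe();print(o["position"],o["tool_rot"][:,2].round(4),o["ft_force"],o["wrist_torque"])
```

```text
[ 0.60623608 -0.14585531  0.05045294] [ 1.4e-03 -5.0e-04 -1.0e+00] [-1.24330877  1.77199718  5.87116645] [0.15181795 0.40535214 0.04466741]
```

Request:
move_arm(
  plan=[
    [0,0,0,0,0,0,0],
    [0,0,0,0,0,0,0],
    [0,0,0,0,0,-2,0],
    [0,0,0,0,0,-7,0],
    [0,0,0,0,0,-12,0],
  ],
)

```text
time_s: 35.8
position: [0.6053, -0.1456, 0.1703]
tool_rot: [[-1.0, -0.0, -0.002], [-0.0, 1.0, 0.001], [0.002, 0.001, -1.0]]
ft_force: [0.8, -0.6, 0.1]
grip_width: 0.0426
gripper_force: 0.0
```

Run:
```python
from h import *
p=env.get_image("wrist");p=env.get_image("wrist")
o=env.observe();print(o["position"],o["time_s"])
for z in(.03,.036,.044): print(z);empties(p,z,.3)
cv2.imwrite("pics/w17.png",p["color"][:,:,::-1])
```

```text
[ 0.60836836 -0.14682008  0.17677463] 35.9
0.03
0.58 [428.1, 226.2, 89.7, 139.7] rgb [87. 87. 90.] fit [ 0.6092 -0.0679] 0.7 0.925
0.036
0.58 [428.1, 226.2, 89.7, 139.7] rgb [87. 87. 90.] fit [ 0.6083 -0.0695] 2.6 0.892
0.044
0.58 [428.1, 226.2, 89.7, 139.7] rgb [87. 87. 90.] fit [ 0.6082 -0.074 ] 1.0 0.847
```

View pics/w17.png

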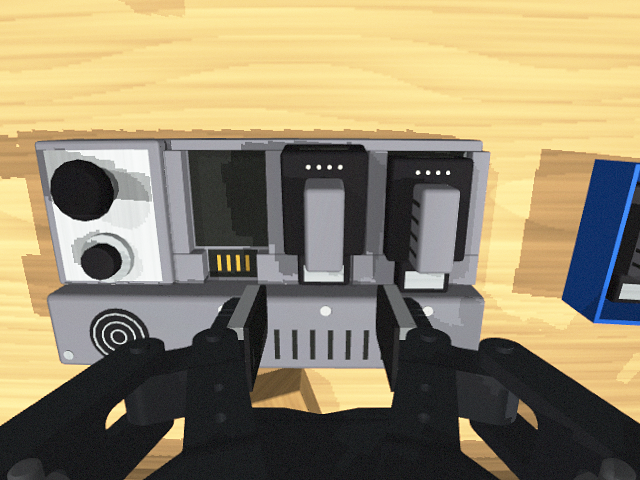

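Run:
```python
from h import *
p=env.get_image("wrist");pickle.dump(p,open("w18.pkl","wb"));o=env.observe();print(o["position"],o["tool_rot"].round(4))
g=cv2.cvtColor(p["color"],7).astype(np.uint8)
def blobs(box,th,a0,a1):
    c0,r0,c1,r1=box;n,l,s,c=cv2.connectedComponentsWithStats((g[r0:r1,c0:c1]>th).astype(np.uint8))
    return [(c[i]+[c0,r0]).round(1).tolist()+[int(s[i,4])] for i in range(1,n) if a0<s[i,4]<a1]
for nm,b in(("bay2",(290,160,360,185)),("bay1",(395,160,465,185))):
    L=blobs(b,140,3,60);print(nm,"leds",L)
    for z in(.062,.068): print(z,w(p,[x[:2] for x in L],z).mean(0).round(4))
for nm,b in(("bay2",(290,240,360,300)),("bay1",(395,240,465,300))):
    L=blobs(b,150,80,3000);print(nm,"label",L,[w(p,[x[:2]],.062).round(4).tolist() for x in L])
for c in(325,430): print(c,g[140:160,c].tolist(),g[255:300,c].tolist())
```

```text
[ 0.60514991 -0.14548331  0.16810791] [[-1.0e+00 -4.0e-04 -2.6e-03]
 [-4.0e-04  1.0e+00  1.2e-03]
 [ 2.6e-03  1.2e-03 -1.0e+00]]
bay2 leds [[304.5, 174.8, 18], [315.5, 174.8, 18], [326.5, 174.8, 18], [337.5, 174.8, 18]]
0.062 [ 0.5669 -0.1464  0.062 ]
0.068 [ 0.5663 -0.1464  0.068 ]
bay1 leds [[418.0, 180.2, 19], [428.2, 180.2, 20], [438.5, 180.4, 17], [449.0, 180.4, 17]]
0.062 [ 0.5705 -0.0683  0.062 ]
0.068 [ 0.5698 -0.07    0.068 ]
bay2 label [[321.9, 266.3, 1920]] [[[0.6336, -0.1456, 0.062]]]
bay1 label [[439.0, 261.4, 1478], [424.5, 291.2, 616]] [[[0.6297, -0.0597, 0.062]], [[0.6532, -0.0687, 0.062]]]
325 [160, 159, 158, 155, 143, 97, 98, 153, 177, 163, 122, 74, 15, 23, 30, 38, 44, 31, 13, 26] [167, 168, 165, 167, 168, 168, 167, 167, 166, 166, 169, 167, 166, 166, 164, 164, 164, 168, 167, 168, 165, 164, 168, 165, 167, 165, 169, 152, 143, 194, 218, 216, 219, 225, 223, 224, 226, 204, 120, 29, 34, 46, 62, 70, 71]
430 [158, 158, 157, 156, 160, 135, 67, 101, 170, 175, 172, 172, 173, 175, 171, 176, 175, 168, 84, 26] [168, 167, 168, 170, 169, 165, 167, 166, 169, 168, 164, 169, 167, 170, 169, 168, 167, 169, 168, 165, 170, 166, 166, 166, 165, 169, 166, 168, 158, 137, 187, 219, 219, 221, 221, 215, 214, 216, 219, 222, 223, 224, 222, 224, 234]
```

Request:
move_arm(
  plan=[
    [0,0,0,0.4,0,4,0],
    [0,0,0,0.4,0,8,0],
    [0,0,0,0.4,0,10.5,0],
    [0,0,0,0.4,0,11.8,0],
    [0,0,0,0.4,0,11.8,0],
  ],
)

```text
time_s: 36.6
position: [0.6011, -0.1454, 0.05]
tool_rot: [[-1.0, -0.0, -0.003], [-0.0, 1.0, 0.001], [0.003, 0.001, -1.0]]
ft_force: [0.3, -0.1, -0.7]
grip_width: 0.0426
gripper_force: 0.0
```

Request:
move_arm(
  plan=[
    [0,0,0,0,0,0,-1],
    [0,0,0,0,0,0,-1],
    [0,0,0,0,0,0,-1],
    [0,0,0,0,0,0,-1],
    [0,0,0,0,0,0,-1],
  ],
  squeeze=60,
)

```text
time_s: 37.1
position: [0.602, -0.1458, 0.052]
tool_rot: [[-1.0, -0.0, 0.001], [-0.0, 1.0, -0.0], [-0.001, -0.0, -1.0]]
ft_force: [0.7, 0.2, -0.9]
grip_width: 0.0246
gripper_force: 59.6
```

Request:
move_arm(
  plan=[
    [0,0,0,0,0,-2,-1],
    [0,0,0,0,0,-5,-1],
    [0,0,0,0,0,-9,-1],
    [0,0,0,0,0,-12,-1],
    [0,0,0,0,0,-12,-1],
  ],
)

```text
time_s: 37.6
position: [0.6031, -0.1462, 0.1757]
tool_rot: [[-1.0, -0.001, 0.007], [-0.001, 1.0, -0.003], [-0.007, -0.003, -1.0]]
ft_force: [0.2, 0.6, -4.6]
grip_width: 0.0246
gripper_force: 59.9
```

Run:
```python
from h import *
p=env.get_image("wrist");p=env.get_image("wrist");o=env.observe();print(o["position"],o["ft_force"],o["grip_width"],o["time_s"])
g=cv2.cvtColor(p["color"],7).astype(int)
for r in(190,200,215,250):
    k=g[r];print(r,[c for c in range(220,420) if abs(k[c]-k[c-2])>25])
k=g[:,322];print([r for r in range(140,420) if abs(k[r]-k[r-2])>18],ribend(p))
t=env.get_image("top");pickle.dump(t,open("t2.pkl","wb"))
for n in("multitool","tirelever","empty1_c","bell","pump"):
    print(n,*see(n,t,.01,.3))
```

```text
[ 0.60117134 -0.14546016  0.17061872] [-0.41682272 -0.30595387 -5.18124325] 0.02551342863561144 37.7
190 [243, 244]
200 [241, 413, 414]
215 [242, 289, 290, 291, 294, 295, 296, 297, 308, 309, 310, 311, 314, 315, 316, 317, 328, 329, 330, 331, 334, 335, 336, 348, 349, 350, 351, 354, 355, 356, 418, 419]
250 [245, 286, 287, 357, 358, 359, 410, 413, 416, 417]
[140, 141, 148, 149, 151, 152, 161, 162, 163, 172, 173, 183, 185, 238, 239, 267, 268, 269, 272, 277, 278, 356, 357, 406, 407, 408, 409, 414, 415] [[238], [237], [237], [237]]
multitool (0.7, array([369., 251.]), array([ 0.3616, -0.1647,  0.01  ]))
tirelever (0.39, array([506., 193.]), array([ 0.5049, -0.536 ,  0.01  ]))
empty1_c (0.65, array([257., 148.]), array([0.6394, 0.1199, 0.01  ])) (0.53, array([330., 154.]), array([ 0.619 , -0.0716,  0.01  ]))
bell (0.82, array([125., 205.]), array([0.4976, 0.4695, 0.01  ])) (0.39, array([329., 154.]), array([ 0.619, -0.069,  0.01 ])) (0.34, array([220., 149.]), array([0.6396, 0.2168, 0.01  ]))
pump (0.71, array([505., 192.]), array([ 0.5066, -0.532 ,  0.01  ]))
```

Request:
move_arm(
  plan=[
    [0,0,0,3.5,3.5,0,-1],
    [0,0,0,7,7,0,-1],
    [0,0,0,10.5,10.5,0,-1],
    [0,0,0,14,14,0,-1],
    [0,0,0,17,17.5,0,-1],
  ],
)

```text
time_s: 38.5
position: [0.4296, 0.0304, 0.1715]
tool_rot: [[-1.0, -0.0, -0.001], [-0.0, 1.0, 0.0], [0.001, 0.0, -1.0]]
ft_force: [1.0, 0.7, -3.7]
grip_width: 0.0249
gripper_force: 60.1
```

Request:
move_arm(
  plan=[
    [0,0,0,0,0,4,-1],
    [0,0,0,0,0,8,-1],
    [0,0,0,0,0,11.5,-1],
    [0,0,0,0,0,14,-1],
    [0,0,0,0,0,14,-1],
  ],
)

```text
time_s: 39.0
position: [0.43, 0.0295, 0.0295]
tool_rot: [[-1.0, -0.0, -0.006], [-0.0, 1.0, 0.001], [0.006, 0.001, -1.0]]
ft_force: [0.1, -0.1, -4.1]
grip_width: 0.0247
gripper_force: 60.1
```

Request:
move_arm(
  plan=[
    [0,0,0,0,0,0.3,-1],
    [0,0,0,0,0,0.6,-1],
    [0,0,0,0,0,0.6,-1],
  ],
)

```text
time_s: 39.3
position: [0.4322, 0.0291, 0.0265]
tool_rot: [[-1.0, -0.001, 0.002], [-0.001, 1.0, -0.0], [-0.002, -0.0, -1.0]]
ft_force: [-0.2, -0.2, -4.6]
grip_width: 0.025
gripper_force: 60.2
```

Request:
move_arm(
  plan=[
    [0,0,0,0,0,0.3,-1],
    [0,0,0,0,0,0.5,-1],
    [0,0,0,0,0,0.5,-1],
  ],
)

```text
time_s: 39.6
position: [0.4315, 0.0291, 0.0212]
tool_rot: [[-1.0, -0.001, 0.0], [-0.001, 1.0, -0.0], [-0.0, -0.0, -1.0]]
ft_force: [-4.7, -0.3, 4.2]
grip_width: 0.0247
gripper_force: 61.6
```

Request:
move_arm(
  plan=[
    [0,0,0,0,0,0.2,-1],
    [0,0,0,0,0,0.4,-1],
    [0,0,0,0,0,0.4,-1],
  ],
)

```text
time_s: 39.9
position: [0.4305, 0.0293, 0.0176]
tool_rot: [[-1.0, -0.001, -0.002], [-0.001, 1.0, -0.0], [0.002, -0.0, -1.0]]
ft_force: [-10.1, -1.1, 14.6]
grip_width: 0.025
gripper_force: 63.6
```

Request:
move_arm(
  plan=[
    [0,0,0,0,0,0,0],
    [0,0,0,0,0,0,0],
    [0,0,0,0,0,-3,0],
    [0,0,0,0,0,-8,0],
    [0,0,0,0,0,-13,0],
  ],
)

```text
time_s: 40.4
position: [0.4314, 0.0292, 0.1483]
tool_rot: [[-1.0, -0.0, -0.001], [-0.0, 1.0, 0.0], [0.001, 0.0, -1.0]]
ft_force: [1.1, -0.2, -0.5]
grip_width: 0.0424
gripper_force: 0.0
```

Request:
move_arm(
  plan=[
    [0,0,8.5,0.5,0,-4,0],
    [0,0,17,1,0,-5,0],
    [0,0,25.5,2,0,-5,0],
    [0,0,34,3,0,-5,0],
    [0,0,42.5,3,0,-5,0],
  ],
)

```text
time_s: 40.9
position: [0.4009, 0.0293, 0.197]
tool_rot: [[-0.734, 0.68, 0.0], [0.68, 0.734, -0.0], [-0.0, 0.0, -1.0]]
ft_force: [1.6, 0.8, -0.5]
grip_width: 0.0428
gripper_force: 0.0
```

Request:
move_arm(
  plan=[
    [0,0,8.5,0,0,0,0],
    [0,0,17,0,0,0,0],
    [0,0,25.5,0,0,0,0],
    [0,0,34,0,0,0,0],
    [0,0,42.5,0,0,0,0],
  ],
)

```text
time_s: 41.4
position: [0.4018, 0.0292, 0.1968]
tool_rot: [[-0.082, 0.997, 0.001], [0.997, 0.082, -0.0], [-0.0, 0.001, -1.0]]
ft_force: [-0.4, 0.3, -0.1]
grip_width: 0.0425
gripper_force: 0.0
```

Request:
move_arm(
  plan=[
    [0,0,8.5,0,0,0,0],
    [0,0,17,0,0,0,0],
    [0,0,25.5,0,0,0,0],
    [0,0,34,0,0,0,0],
    [0,0,42.5,0,0,0,0],
  ],
)

```text
time_s: 41.9
position: [0.4018, 0.0291, 0.1969]
tool_rot: [[0.613, 0.79, 0.001], [0.79, -0.613, -0.0], [0.0, 0.0, -1.0]]
ft_force: [-0.0, 0.6, 0.4]
grip_width: 0.0427
gripper_force: 0.0
```

Request:
move_arm(
  plan=[
    [0,0,8.5,0,0,0,0],
    [0,0,17,0,0,0,0],
    [0,0,25.5,0,0,0,0],
    [0,0,34,0,0,0,0],
    [0,0,42.5,0,0,0,0],
  ],
)

```text
time_s: 42.4
position: [0.4018, 0.0291, 0.1968]
tool_rot: [[0.986, 0.168, 0.001], [0.168, -0.986, -0.0], [0.0, 0.0, -1.0]]
ft_force: [0.0, -0.3, -0.3]
grip_width: 0.0428
gripper_force: 0.0
```

Request:
move_arm(
  plan=[
    [0,0,8.5,0,0,0,0],
    [0,0,10,0,0,0,0],
    [0,0,10,0,0,0,0],
  ],
)

```text
time_s: 42.7
position: [0.4018, 0.0292, 0.1968]
tool_rot: [[1.0, 0.003, 0.0], [0.003, -1.0, -0.0], [0.0, 0.0, -1.0]]
ft_force: [0.3, 0.3, -0.1]
grip_width: 0.0426
gripper_force: 0.0
```

Run:
```python
from h import *
p=env.get_image("wrist");p=env.get_image("wrist");pickle.dump(p,open("w20.pkl","wb"));o=env.observe();print(o["position"],o["tool_rot"].round(3),o["time_s"],o["q"].round())
print(proj(p,[(.43,.03,.03)]))
empties(p,0,.3)
u,v=proj(p,[(.43,.03,.03)])[0].astype(int)
try: dark(p,(u-80,max(0,v-100),u+80,min(280,v+100)))
except Exception as e: print(e)
```

```text
[0.4017136  0.02916548 0.19679972] [[ 1.     0.003  0.   ]
 [ 0.003 -1.    -0.   ]
 [ 0.     0.    -1.   ]] 42.8 [-13.   8.  97.  -0.  76.  77.]
[[319.48229201 177.50341057]]
0.62 [454.1, 5.3, 79.1, 10.6] rgb [11. 11. 11.] fit [ 0.601  -0.0623] 89.6 0.811
[ 286  107   71  125 7929] (array([0.4308, 0.028 ]), np.float64(-0.1), np.float64(0.948))
```

Request:
move_arm(
  plan=[
    [0,0,0,2.9,0.1,4,0],
    [0,0,0,2.9,0.1,8.5,0],
    [0,0,0,2.9,0.1,13,0],
    [0,0,0,2.9,0.1,16.5,0],
    [0,0,0,2.9,0.1,16.5,0],
  ],
)

```text
time_s: 43.35
position: [0.4285, 0.0286, 0.0288]
tool_rot: [[1.0, 0.002, -0.008], [0.002, -1.0, 0.002], [-0.008, -0.002, -1.0]]
ft_force: [-0.1, -0.7, 1.0]
grip_width: 0.0424
gripper_force: 0.0
```

Request:
move_arm(
  plan=[
    [0,0,0,0,0,1,0],
    [0,0,0,0,0,1.9,0],
    [0,0,0,0,0,1.9,0],
    [0,0,0,0,0,1.9,0],
  ],
)

```text
time_s: 43.75
position: [0.4311, 0.0281, 0.0134]
tool_rot: [[1.0, 0.001, 0.001], [0.001, -1.0, -0.0], [0.001, 0.0, -1.0]]
ft_force: [0.7, 0.1, -0.7]
grip_width: 0.0426
gripper_force: 0.0
```

Request:
move_arm(
  plan=[
    [0,0,0,0,0,0,-1],
    [0,0,0,0,0,0,-1],
    [0,0,0,0,0,0,-1],
    [0,0,0,0,0,0,-1],
  ],
  squeeze=90,
)

```text
time_s: 44.15
position: [0.4311, 0.0282, 0.0137]
tool_rot: [[1.0, 0.001, 0.002], [0.001, -1.0, -0.0], [0.002, 0.0, -1.0]]
ft_force: [-1.6, 0.4, 9.7]
grip_width: 0.0241
gripper_force: 89.3
```

Request:
move_arm(
  plan=[
    [0,0,0,0,0,-2,-1],
    [0,0,0,0,0,-6,-1],
    [0,0,0,0,0,-10,-1],
    [0,0,0,0,0,-15,-1],
    [0,0,0,0,0,-15,-1],
  ],
)

```text
time_s: 44.65
position: [0.4331, 0.0278, 0.1681]
tool_rot: [[1.0, 0.001, 0.011], [0.001, -1.0, -0.002], [0.011, 0.002, -1.0]]
ft_force: [1.0, -0.1, -5.3]
grip_width: 0.0242
gripper_force: 89.7
```

Run:
```python
from h import *
p=env.get_image("wrist");p=env.get_image("wrist");p=env.get_image("wrist");print(inhand(p)[0],ribend(p))
o=env.observe();print(o["position"],o["tool_rot"].round(3),o["ft_force"],o["grip_width"],o["time_s"])
```

```text
[[172.4, 209.4], [172.3, 209.5], [172.1, 209.5]] [[228], [228], [228], [228]]
[0.42970642 0.02841431 0.16168325] [[ 1.     0.001 -0.002]
 [ 0.001 -1.     0.   ]
 [-0.002 -0.    -1.   ]] [-0.20305475 -0.37323642 -5.31690281] 0.024250673366603345 44.8
```

Request:
move_arm(
  plan=[
    [0,0,0,3.5,3.5,0,-1],
    [0,0,0,7,7,0,-1],
    [0,0,0,10.5,10.5,0,-1],
    [0,0,0,14,14,0,-1],
    [0,0,0,17.4,17.4,0,-1],
  ],
)

```text
time_s: 45.3
position: [0.6051, -0.147, 0.1596]
tool_rot: [[1.0, 0.0, -0.005], [0.0, -1.0, 0.002], [-0.005, -0.002, -1.0]]
ft_force: [0.7, 1.2, -4.1]
grip_width: 0.0242
gripper_force: 89.7
```

Request:
move_arm(
  plan=[
    [0,0,0,0,0,3,-1],
    [0,0,0,0,0,7,-1],
    [0,0,0,0,0,9,-1],
    [0,0,0,0,0,9,-1],
    [0,0,0,0,0,9,-1],
  ],
)

```text
time_s: 45.8
position: [0.6045, -0.1456, 0.0718]
tool_rot: [[1.0, 0.0, -0.002], [0.0, -1.0, 0.001], [-0.002, -0.001, -1.0]]
ft_force: [0.7, 0.5, -3.1]
grip_width: 0.0239
gripper_force: 89.8
```

Request:
move_arm(
  plan=[
    [0,0,0,0,0,0,-1],
    [0,0,0,0,0,0,-1],
    [0,0,0,0,0,0,-1],
  ],
)

```text
time_s: 46.1
position: [0.6051, -0.1458, 0.0737]
tool_rot: [[1.0, 0.001, 0.001], [0.001, -1.0, -0.001], [0.001, 0.001, -1.0]]
ft_force: [-0.7, -0.2, -3.4]
grip_width: 0.024
gripper_force: 89.9
```

Run:
```python
from h import *
p=env.get_image("wrist");print(inhand(p)[0],ribend(p))
o=env.observe();print(o["position"],o["tool_rot"].round(4),o["ft_force"],o["time_s"])
```

```text
[[171.9, 209.8], [171.9, 209.8], [171.8, 209.8]] [[227], [227], [227], [227]]
[ 0.60498259 -0.14576398  0.07348315] [[ 1.0e+00  6.0e-04  1.1e-03]
 [ 6.0e-04 -1.0e+00 -5.0e-04]
 [ 1.1e-03  5.0e-04 -1.0e+00]] [-0.48610893 -0.0228213  -3.61648139] 46.15
```

Good position (.605, −.1457). Lower from .0735 to .050 then to .043.

Request:
move_arm(
  plan=[
    [0,0,0,0,0,0.8,-1],
    [0,0,0,0,0,1.4,-1],
    [0,0,0,0,0,1.8,-1],
    [0,0,0,0,0,2.1,-1],
    [0,0,0,0,0,2.1,-1],
  ],
)

```text
time_s: 46.65
position: [0.6046, -0.1456, 0.0511]
tool_rot: [[1.0, 0.0, -0.001], [0.0, -1.0, 0.0], [-0.001, -0.0, -1.0]]
ft_force: [-0.7, -0.1, -4.5]
grip_width: 0.0245
gripper_force: 89.9
```

Run:
```python
from h import *
o=env.observe();print(o["position"],o["tool_rot"][:,2].round(4),o["ft_force"],o["wrist_torque"])
```

```text
[ 0.60456186 -0.14563658  0.05111512] [-9.e-04  4.e-04 -1.e+00] [-0.71583174 -0.08837914 -4.47417073] [ 0.01716334 -0.02566213  0.03342153]
```

Request:
move_arm(
  plan=[
    [0,0,0,0,0,0.3,-1],
    [0,0,0,0,0,0.6,-1],
    [0,0,0,0,0,0.8,-1],
    [0,0,0,0,0,0.8,-1],
  ],
)

```text
time_s: 47.05
position: [0.6048, -0.1457, 0.0438]
tool_rot: [[1.0, 0.0, 0.0], [0.0, -1.0, -0.0], [0.0, 0.0, -1.0]]
ft_force: [-0.0, -0.2, -3.3]
grip_width: 0.0246
gripper_force: 90.2
```

Request:
move_arm(
  plan=[
    [0,0,0,0,0,0.15,-1],
    [0,0,0,0,0,0.2,-1],
    [0,0,0,0,0,0.2,-1],
  ],
)

```text
time_s: 47.35
position: [0.6049, -0.1458, 0.0438]
tool_rot: [[1.0, 0.001, 0.001], [0.001, -1.0, -0.001], [0.001, 0.001, -1.0]]
ft_force: [-5.8, 1.6, 12.3]
grip_width: 0.0241
gripper_force: 92.1
```

Request:
move_arm(
  plan=[
    [0,0,0,0,0,0,0],
    [0,0,0,0,0,0,0],
    [0,0,0,0,0,-2,0],
    [0,0,0,0,0,-7,0],
    [0,0,0,0,0,-12,0],
  ],
)

```text
time_s: 47.85
position: [0.6045, -0.1456, 0.1626]
tool_rot: [[1.0, 0.0, -0.002], [0.0, -1.0, 0.001], [-0.002, -0.001, -1.0]]
ft_force: [1.2, -0.5, -0.4]
grip_width: 0.0425
gripper_force: 0.0
```

Request:
move_arm(
  plan=[
    [0,0,0,-4,2.5,-1,0],
    [0,0,0,-8,5,-2,0],
    [0,0,0,-12,7.5,-3,0],
    [0,0,0,-16,10,-4,0],
    [0,0,0,-20,12,-4,0],
  ],
)

```text
time_s: 48.35
position: [0.4037, -0.2673, 0.203]
tool_rot: [[1.0, 0.0, 0.002], [0.0, -1.0, -0.003], [0.002, 0.003, -1.0]]
ft_force: [0.2, -1.4, -0.4]
grip_width: 0.0427
gripper_force: 0.0
```

Request:
move_arm(
  plan=[
    [0,0,0,-4,2.5,0,0],
    [0,0,0,-4,2.5,0,0],
    [0,0,0,-4,2.5,0,0],
  ],
)

```text
time_s: 48.65
position: [0.3645, -0.2915, 0.202]
tool_rot: [[1.0, -0.002, 0.001], [-0.002, -1.0, -0.0], [0.001, 0.0, -1.0]]
ft_force: [0.3, 0.8, 0.8]
grip_width: 0.0424
gripper_force: 0.0
```

Run:
```python
from h import *
p=env.get_image("wrist");p=env.get_image("wrist");pickle.dump(p,open("w21.pkl","wb"));o=env.observe();print(o["position"],o["tool_rot"].round(3),o["time_s"],o["q"].round())
empties(p,0,.3)
t=env.get_image("top")
print("dock top view");empties(t,.03,.3)
```

```text
[ 0.36552289 -0.29056767  0.20176779] [[ 1.     0.001  0.   ]
 [ 0.001 -1.    -0.   ]
 [ 0.     0.    -1.   ]] 48.75 [-53.  14.  88.   0.  78.  37.]
dock top view
0.87 [331.4, 150.2, 24.5, 43.0] rgb [57. 57. 62.] fit [ 0.6085 -0.0688] -1.0 0.937
```

Run:
```python
from h import *
p=pickle.load(open("w21.pkl","rb"))
u,v=proj(p,[(.3826,-.2958,.03)])[0].astype(int);print(u,v)
g=p["color"].astype(int);n,l,s,c=cv2.connectedComponentsWithStats((g.max(2)<55).astype(np.uint8))
for i in range(1,n):
    if s[i,4]>300: print(s[i],c[i].round())
dark(p,(u-80,max(0,v-110),u+80,min(284,v+110)))
```

```text
325 189
[ 563    0   77  142 6312] [602.  69.]
[ 287  123   73  123 4242] [323. 191.]
[ 507  180  117   41 3028] [565. 200.]
[    0   286   640   194 69012] [321. 414.]
[ 287  123   73  123 7491] (array([ 0.3809, -0.2925]), np.float64(-2.9), np.float64(0.942))
```

Request:
move_arm(
  plan=[
    [0,0,2.9,1.5,0.2,4,0],
    [0,0,2.9,1.5,0.2,8.5,0],
    [0,0,2.9,1.5,0.2,13,0],
    [0,0,2.9,1.5,0.2,17,0],
    [0,0,2.9,1.5,0.2,17,0],
  ],
)

```text
time_s: 49.4
position: [0.3787, -0.2903, 0.028]
tool_rot: [[0.999, -0.049, -0.006], [-0.049, -0.999, 0.007], [-0.006, -0.007, -1.0]]
ft_force: [0.4, 0.1, 0.3]
grip_width: 0.0428
gripper_force: 0.0
```

Request:
move_arm(
  plan=[
    [0,0,0,0,0,1,0],
    [0,0,0,0,0,1.9,0],
    [0,0,0,0,0,1.9,0],
    [0,0,0,0,0,1.9,0],
  ],
)

```text
time_s: 49.8
position: [0.3802, -0.2932, 0.0136]
tool_rot: [[0.999, -0.05, 0.001], [-0.05, -0.999, -0.001], [0.001, 0.001, -1.0]]
ft_force: [0.4, -0.0, 0.6]
grip_width: 0.0421
gripper_force: 0.0
```

Request:
move_arm(
  plan=[
    [0,0,0,0,0,0,-1],
    [0,0,0,0,0,0,-1],
    [0,0,0,0,0,0,-1],
    [0,0,0,0,0,0,-1],
  ],
)

```text
time_s: 50.2
position: [0.3801, -0.2932, 0.0138]
tool_rot: [[0.999, -0.05, 0.001], [-0.05, -0.999, -0.001], [0.001, 0.001, -1.0]]
ft_force: [-1.4, 1.0, 6.8]
grip_width: 0.0243
gripper_force: 89.4
```

Request:
move_arm(
  plan=[
    [0,0,0,0,0,-2,-1],
    [0,0,0,0,0,-6,-1],
    [0,0,0,0,0,-10,-1],
    [0,0,0,0,0,-15,-1],
    [0,0,0,0,0,-15,-1],
  ],
)

```text
time_s: 50.7
position: [0.3815, -0.2948, 0.1686]
tool_rot: [[0.999, -0.05, 0.007], [-0.05, -0.999, -0.009], [0.008, 0.009, -1.0]]
ft_force: [-0.0, -0.8, -4.6]
grip_width: 0.0244
gripper_force: 89.7
```

Request:
move_arm(
  plan=[
    [0,0,-2.9,4.5,-1.6,0,-1],
    [0,0,-2.9,9,-3.2,0,-1],
    [0,0,-2.9,13.5,-4.9,0,-1],
    [0,0,-2.9,18,-6.5,0,-1],
    [0,0,-2.9,22.2,-8,0,-1],
  ],
)

```text
time_s: 51.2
position: [0.6069, -0.2227, 0.1613]
tool_rot: [[1.0, 0.001, -0.002], [0.001, -1.0, 0.001], [-0.002, -0.001, -1.0]]
ft_force: [-0.0, -0.8, -4.3]
grip_width: 0.0241
gripper_force: 89.4
```

Request:
move_arm(
  plan=[
    [0,0,0,0,0,3,-1],
    [0,0,0,0,0,7,-1],
    [0,0,0,0,0,9,-1],
    [0,0,0,0,0,9,-1],
    [0,0,0,0,0,9,-1],
  ],
)

```text
time_s: 51.7
position: [0.6056, -0.2241, 0.0728]
tool_rot: [[1.0, 0.0, -0.0], [0.0, -1.0, 0.0], [-0.0, -0.0, -1.0]]
ft_force: [0.6, 0.1, -3.5]
grip_width: 0.0244
gripper_force: 89.3
```

Request:
move_arm(
  plan=[
    [0,0,0,0,0,0,-1],
    [0,0,0,0,0,0,-1],
    [0,0,0,0,0,0,-1],
  ],
)

```text
time_s: 52.0
position: [0.6059, -0.2243, 0.0738]
tool_rot: [[1.0, 0.0, 0.001], [0.0, -1.0, -0.001], [0.001, 0.001, -1.0]]
ft_force: [0.0, 0.1, -4.4]
grip_width: 0.0241
gripper_force: 89.3
```

Run:
```python
from h import *
p=env.get_image("wrist");print(inhand(p)[0],ribend(p))
o=env.observe();print(o["position"],o["tool_rot"].round(4),o["ft_force"],o["grip_width"],o["time_s"])
```

```text
[[168.0, 206.2], [168.0, 206.2], [167.8, 206.2]] [[224], [224], [224], [224]]
[ 0.60579186 -0.22420076  0.073533  ] [[ 1.0e+00  5.0e-04  1.2e-03]
 [ 5.0e-04 -1.0e+00 -7.0e-04]
 [ 1.2e-03  7.0e-04 -1.0e+00]] [-0.10699541 -0.85205395 -3.48445658] 0.024323794502289036 52.05
```

Request:
move_arm(
  plan=[
    [0,0,0,-0.2,-0.05,0.8,-1],
    [0,0,0,-0.2,-0.05,1.4,-1],
    [0,0,0,-0.2,-0.05,1.8,-1],
    [0,0,0,-0.2,-0.05,2.1,-1],
    [0,0,0,-0.2,-0.05,2.1,-1],
  ],
)

```text
time_s: 52.55
position: [0.6034, -0.2235, 0.0511]
tool_rot: [[1.0, 0.0, -0.001], [0.0, -1.0, 0.0], [-0.001, -0.0, -1.0]]
ft_force: [-0.5, 0.6, -4.4]
grip_width: 0.0246
gripper_force: 89.4
```

Run:
```python
from h import *
o=env.observe();print(o["position"],o["tool_rot"][:,2].round(4),o["ft_force"],o["wrist_torque"])
```

```text
[ 0.60340005 -0.22347286  0.05111365] [-8.e-04  5.e-04 -1.e+00] [-0.48899215  0.60504255 -4.39559262] [0.00582074 0.00103746 0.03461938]
```

Request:
move_arm(
  plan=[
    [0,0,0,0,0,0.3,-1],
    [0,0,0,0,0,0.6,-1],
    [0,0,0,0,0,0.85,-1],
    [0,0,0,0,0,0.95,-1],
    [0,0,0,0,0,0.95,-1],
  ],
)

```text
time_s: 53.05
position: [0.6036, -0.2236, 0.0438]
tool_rot: [[1.0, 0.001, 0.001], [0.001, -1.0, -0.001], [0.001, 0.001, -1.0]]
ft_force: [-4.1, 2.4, 7.4]
grip_width: 0.0242
gripper_force: 91.0
```

Request:
move_arm(
  plan=[
    [0,0,0,0,0,0,0],
    [0,0,0,0,0,0,0],
    [0,0,0,0,0,-2,0],
    [0,0,0,0,0,-7,0],
    [0,0,0,0,0,-12,-1],
  ],
)

```text
time_s: 53.55
position: [0.6033, -0.2234, 0.1632]
tool_rot: [[1.0, 0.0, -0.001], [0.0, -1.0, 0.001], [-0.001, -0.001, -1.0]]
ft_force: [1.9, -0.1, -0.4]
grip_width: 0.0292
gripper_force: 0.0
```

Request:
move_arm(
  plan=[
    [0,0,0,-2,-3,-4,-1],
    [0,0,0,-4,-6,-6,-1],
    [0,0,0,-4,-7.5,-6,-1],
    [0,0,0,-4,-7.5,-6,-1],
    [0,0,0,-4,-7.5,-6,-1],
  ],
)

```text
time_s: 54.05
position: [0.5638, -0.149, 0.221]
tool_rot: [[1.0, 0.001, -0.002], [0.001, -1.0, 0.0], [-0.002, -0.0, -1.0]]
ft_force: [0.5, -0.0, -0.9]
grip_width: -0.0002
gripper_force: 0.0
```

Run:
```python
from h import *
p=env.get_image("wrist");p=env.get_image("wrist");pickle.dump(p,open("w22.pkl","wb"));o=env.observe();print(o["position"],o["time_s"])
empties(p,.03,.3);print(*see("start_top",p,.07),*see("stop_top",p,.082))
g=cv2.cvtColor(p["color"],7)
for b in(-.0673,-.1455,-.2235):
    (c0,r0),(c1,r1)=proj(p,[(.576,b+.026,.062),(.556,b-.026,.062)]).astype(int)
    n,l,s,c=cv2.connectedComponentsWithStats((g[r0:r1,c0:c1]>120).astype(np.uint8))
    L=[c[i]+[c0,r0] for i in range(1,n) if 3<s[i,4]<40]
    print(b,np.round(L,1).tolist(),w(p,L,.062).mean(0).round(4) if L else None)
```

```text
[ 0.56372371 -0.14950761  0.22072473] 54.15
0.81 [225.4, 150.4, 78.9, 134.0] rgb [88. 88. 91.] fit [ 0.6079 -0.068 ] -0.4 0.934
(0.56, array([536., 122.]), array([ 0.6379, -0.3182,  0.07  ])) (0.61, array([535., 196.]), array([ 0.5812, -0.3188,  0.082 ]))
-0.0673 [[211.1, 204.6], [219.6, 204.6], [228.3, 204.5], [236.8, 204.5]] [ 0.5699 -0.0683  0.062 ]
-0.1455 [[304.3, 208.5], [312.7, 208.5], [321.5, 208.7], [330.0, 208.5]] [ 0.5666 -0.1466  0.062 ]
-0.2235 [[397.3, 208.5], [405.7, 208.5], [414.4, 208.6], [423.0, 208.5]] [ 0.5668 -0.2248  0.062 ]
```

Request:
move_arm(
  plan=[
    [0,0,0,2,4.5,0,-1],
    [0,0,0,4,9,0,-1],
    [0,0,0,6,13,1,-1],
    [0,0,0,7.4,16.9,4,-1],
    [0,0,0,7.4,16.9,8,-1],
  ],
)

```text
time_s: 54.8
position: [0.6385, -0.3233, 0.1408]
tool_rot: [[1.0, -0.004, 0.003], [-0.004, -1.0, -0.003], [0.003, 0.003, -1.0]]
ft_force: [1.0, -0.5, -1.2]
grip_width: 0.0
gripper_force: 0.0
```

Request:
move_arm(
  plan=[
    [0,0,0,0,0,3,-1],
    [0,0,0,0,0,6,-1],
    [0,0,0,0,0,6.5,-1],
    [0,0,0,0,0,6.5,-1],
  ],
)

```text
time_s: 55.2
position: [0.6375, -0.3178, 0.0767]
tool_rot: [[1.0, 0.0, -0.001], [0.0, -1.0, 0.001], [-0.001, -0.001, -1.0]]
ft_force: [-0.2, 0.4, 0.0]
grip_width: -0.0
gripper_force: 0.0
```

Run:
```python
from h import *
p=env.get_image("wrist");o=env.observe();print(o["position"],o["ft_force"],o["time_s"]);print(*see("start_top",p,.07),*see("stop_top",p,.082))
```

```text
[ 0.63805579 -0.31809113  0.07831244] [-0.14114988  0.1386028   1.03023834] 55.25
(0.83, array([319., 272.]), array([ 0.6397, -0.3179,  0.07  ])) (0.53, array([318., 396.]), array([ 0.5815, -0.3173,  0.082 ]))
```

Press: contact at ≈.049, bottom at ≈.041.

Request:
move_arm(
  plan=[
    [0,0,0,0,0,2,-1],
    [0,0,0,0,0,2.9,-1],
    [0,0,0,0,0,3.3,-1],
    [0,0,0,0,0,3.6,-1],
    [0,0,0,0,0,3.7,-1],
  ],
)

```text
time_s: 55.85
position: [0.6377, -0.3176, 0.0411]
tool_rot: [[1.0, 0.001, 0.0], [0.001, -1.0, -0.0], [0.0, 0.0, -1.0]]
ft_force: [-2.5, 1.4, 5.1]
grip_width: -0.0001
gripper_force: 2.6
```

Request:
move_arm(
  plan=[
    [0,0,0,0,0,0.1,-1],
    [0,0,0,0,0,0.2,-1],
    [0,0,0,0,0,0.2,-1],
  ],
)

```text
time_s: 56.15
position: [0.6378, -0.3176, 0.0409]
tool_rot: [[1.0, 0.001, 0.001], [0.001, -1.0, -0.001], [0.001, 0.001, -1.0]]
ft_force: [-5.7, 4.3, 14.0]
grip_width: 0.0001
gripper_force: 7.0
```

Bottomed (14 N). Lift off, go clear and check the box and dock from above.

Request:
move_arm(
  plan=[
    [0,0,0,0,0,-2,-1],
    [0,0,0,0,0,-6,-1],
    [0,0,0,0,0,-11,-1],
    [0,0,0,0,0,-16,-1],
    [0,0,0,0,0,-18,-1],
  ],
)

```text
time_s: 56.65
position: [0.6387, -0.3182, 0.2248]
tool_rot: [[1.0, 0.001, 0.008], [0.001, -1.0, -0.006], [0.008, 0.006, -1.0]]
ft_force: [-0.5, 0.5, 0.4]
grip_width: -0.0003
gripper_force: 0.0
```

Request:
move_arm(
  plan=[
    [0,0,0,-4,0,0,-1],
    [0,0,0,-8,0,0,-1],
    [0,0,0,-12,0,0,-1],
    [0,0,0,-14,0,0,-1],
    [0,0,0,-14,0,0,-1],
  ],
)

```text
time_s: 57.15
position: [0.4959, -0.3179, 0.2194]
tool_rot: [[1.0, -0.001, 0.001], [-0.001, -1.0, -0.001], [0.001, 0.001, -1.0]]
ft_force: [0.4, -0.6, 0.4]
grip_width: 0.0003
gripper_force: 0.0
```

Run:
```python
from h import *
t=env.get_image("top");t=env.get_image("top");o=env.observe();print(o["position"],o["ft_force"],o["time_s"])
for z in(.004,.03):
    print(z);empties(t,z,.3)
for d in env.outline_of("full1_c",t): print(round(d["conf"],2),d["bbox"])
a=pickle.load(open("top.pkl","rb"))
g=t["color"].astype(int)
for y in(.1275,.2043):
    (u,v)=proj(t,[(.631,y,.02)])[0].astype(int)
    m=np.zeros((480,640),bool);q=g[v-32:v+32,u-18:u+19];m[v-32:v+32,u-18:u+19]=(q[...,2]-q[...,0]<30)&(q[...,0]-q[...,2]<25)
    n,l,s,c=cv2.connectedComponentsWithStats(m.astype(np.uint8));i=1+np.argmax(s[1:,4]);x,yy,_=w(t,[c[i]],.03)[0];print(y,s[i],fit(t,l==i,x,yy,.004))
```

```text
[ 0.49801657 -0.31791606  0.21880038] [ 0.82053416 -0.08699179  0.5071789 ] 57.25
0.004
0.63 [326.9, 152.7, 26.4, 42.3] rgb [55. 55. 60.] fit [ 0.6133 -0.0686] 0.0 0.969
0.63 [428.0, 159.1, 19.3, 19.9] rgb [31. 31. 34.] fit [ 0.5859 -0.3235] -53.5 0.213
0.32 [380.2, 142.6, 136.8, 72.6] rgb [103. 105. 113.] fit [ 0.7052 -0.1652] 88.6 0.158
0.03
0.63 [326.9, 152.7, 26.4, 42.3] rgb [55. 55. 60.] fit [ 0.6068 -0.0675] -2.3 0.935
0.63 [428.0, 159.1, 19.3, 19.9] rgb [31. 31. 34.] fit [ 0.5897 -0.3181] 133.3 0.205
0.32 [380.2, 142.6, 136.8, 72.6] rgb [103. 105. 113.] fit [ 0.6949 -0.1711] 88.5 0.163
0.96 [253.7, 150.6, 24.3, 40.9]
0.1275 [241 129  25  42 875] (array([0.6292, 0.1283]), np.float64(-0.3), np.float64(0.885))
0.2043 [212 129  25  42 880] (array([0.6298, 0.2034]), np.float64(0.4), np.float64(0.86))
```

```bash
python3 -c "
from rig import env
print(env.close_job())"
```

```text
the job is handed in; nothing more can be done
None
```

The job is handed in, verdict not returned: STOP was pressed first, both full packs lie in the parts box, all three empties are seated in the dock, and START was pressed fully down and released.

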